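# Fit the gas elbows and set out the torches

## Robot

A 6-joint arm with a two-finger parallel gripper is mounted at the origin on the work surface. World frame = base frame: x ahead of the robot, y to its left, z up, the work surface at z = 0. Lengths are in m, angles in rad, forces in N, time in s.
With the tool pointing down it reaches from about 0.35 to 0.775 m from the base axis. Payload 7.3 kg.
Tool frame: the origin (TCP) lies at the very end of the fingers, on their centre line; the grasp point (between the pads) lies grip_point_offset behind it (grip_point_offset is the distance from the TCP to the grasp point, in m); z points along the fingers, y is the direction in which the jaws open and shut (so a half turn about z gives the same grasp; the last joint's range is limited). The gripper opens to 92 mm and grips with 3 to 60 N. Pads are 19 mm wide; open, the fingers measure 130 mm over their backs; the gripper's body (75 mm by 190 mm) begins 47 mm behind the grasp point.
Start: joints at [-1.429, 0.342, 1.524, -0, 1.275, -0.146], TCP at [0.149, -0.503, 0.227] pointing down, gripper open.
Joint ranges: [-2.53, 2.53], [-0.77, 2.02], [0.04, 2.7], [-1, 4.14], [0.28, 2.66], [-3.11, 3.11]. Speed limits (rad/s): [2.57, 2.57, 3.14, 3.14, 3.14, 3.14].

## Interface

Orientations are given as [roll, pitch, yaw] about the fixed x, y, z axes, in that order (R = Rz(yaw) Ry(pitch) Rx(roll)).
In Python, from cell import * gives the robot as it stands.
- The arm moves only by the shell command python3 -m inch 'ROWS' [OPENING] [FORCE]. ROWS is JSON, a list that holds one entry, the list of rows, each a list of 4 numbers: the shift along the tool's x, y, z in mm, then the turn about the tool's z in rad. In form: [[[x, y, z, roll], ...]]. A call has 1 to 10 rows; each row shifts and turns the commanded pose from where the row before left it, along the tool's axes as they then stand; what a row does not reach is not made up. A row lasts 1/8 s, in which the tool goes at most 62.5 mm and 10.7 degrees, less where a joint would pass 70% of its speed; a pose out of reach is approached as far as the arm can. A call with a gripper value outside its range is refused whole. OPENING is the closure, from -1 (fully open) to 1 (shut), set as the call begins (- or left out, the last holds). The fingers move at their own pace and stop on an object; FORCE is the grip in N (left out, the last holds). Time passes only in rows, so rows that do not move let the fingers close. It gives the time, the measured TCP pose, the force and the opening at its end, in the units of the state.
- observe(): the state, without advancing time (a new reading comes with each control period).
- read_camera(name): name is "scene" or "top" or "wrist"; returns a dict with "img" (420x560x3 uint8, blue, green, red), "fx", "fy", "cx", "cy" (pixels), "k1" (the pictures are not rectified: a ray, as slopes to the right and down, at radius r is drawn at 1 + k1 r^2 times it, then the intrinsics apply), "eye" and "rotation" of the camera in the world; the wrist camera has in their place "T_tool_cam" (4x4, takes a point from camera to tool coordinates, whose origin is the TCP and whose axes are the flange's). Camera axes: x right, y down, z forward; pixel columns grow to the right and rows downward; lengths in m; the calibration is good to about 2 mm. A picture is of the moment at which its call begins: read the wrist's pose just before it. There is no depth.
- hand_in(): hands the job in, once; it reports no verdict.
Trained networks look in the newest picture that a camera, given by its name, has taken for a name from the list of things; names that differ only in an ending like _2 or _b are one class to them, and where a whole thing is asked for, a point or a joint stands for the part that bears it (a point fixed in the world has none). Each returns a list of dicts, best first, with "conf" (0 to 1); they miss things now and then, are a little off and sometimes report something else, mostly with a low value. They report only what shows in the picture. A call takes as long as a camera call. They do not tell look-alikes from the thing itself.
- boxes_of(camera, label): "at" ([row, column] in pixels, amid what is visible of it).
- place_of(camera, label): "at" ([row, column] in pixels: a listed point, or the origin of a listed thing).
The state is a dict: "time": time; "qpos": joint angles; "qvel": joint speeds; "joint_efforts": joint torques, N m; "tool_pos": TCP position; "tool_rot": TCP orientation; "contact_force": force on the tool from outside, world axes, zero at the start; "torque": the same for the moment, N m; "opening": finger opening in m.
Only numpy, scipy, OpenCV 4.12 (cv2) and the standard library are available. Lean on these libraries where they do the work, as an engineer would, in place of code of your own. Each camera call takes 0.05 s, during which the arm holds its last target. There are 200 camera calls.

## Task

Get the soldering corner of the jeweller's bench ready: screw both barbed elbows into the clamped gas block's port of its own colour, clockwise until it grows tight and then stop with its barb pointing along the white stripe, never forcing it beyond nor turning an empty port. Lay every torch in a notch of its own on the sloped rest, handle across both bars and nozzle uphill, and do not push the flux bottle, the jar or the hammer about.

Things in the scene. Friction and masses are not known exactly. Their poses are not given: they have to be found in the camera images.
- manifold: aluminium gas block 100 x 250 x 40, top 70 above the bench, clamped in a low green vice; fixed. Origin on the bench under its centre, z up, y along its length. Ports at x = 0, y = +75 (red disc) and y = -75 (blue disc). From each port a white stripe runs along the block's +x: the way a fitted elbow's barb must end up pointing.
- port_red (a point): centre of the mouth of the red port: a brass sleeve 46 x 46 x 30 on the block, mouth 100 above the bench, with an upright slot 26.5 x 18.5, 30 deep. A white dot on its top, 18.5 from the axis, marks one end of the slot's long direction; the point's x axis points to the dot, z up. An elbow goes in with its barb on the dot's side; the other way round it ends up pointing away from the stripe.
- sleeve_red (a joint): turn of the red sleeve, rad, growing clockwise from above, hard stop at 2.75. At 0 the dot points 2.2 rad counter-clockwise of the stripe, so at 2.2 along it. Starts loose at 0.05 to 0.45. Screws down 1.5 mm per rad with the elbow. Turning takes 0.18 N m at 0 and grows steadily tighter (0.32 N m at 2.2); overtight beyond 2.6; stays where left.
- elbow_red: brass elbow, red band at its top, 0.25 kg. Origin: underside centre of its round flange (42 across, 8 thick), z up. Below: threaded steel spigot with flats, 24 (x) x 16 (y), 22 long, last 6 narrowed to 21 x 13. Above: round body 29 across to z = 30, then square head 26 x 26, z = 30 to 75, faces along x and y: grip either pair. Barb along +x.
- barb_red (a point): end of the red elbow's barb, at (70, 0, 18) in the elbow's frame; the barb is 17 thick. Once fitted, the elbow's flange rests on the sleeve's mouth, with up to 0.12 rad of play either way in the slot.
- stand_red: wooden stand 70 x 60 x 30, fixed, in which the red elbow starts upright: spigot in its well (28 x 20), flange on its top. Origin at its underside centre, z up.
- port_blue (a point): centre of the mouth of the blue port: a brass sleeve 46 x 46 x 30 on the block, mouth 100 above the bench, with an upright slot 26.5 x 18.5, 30 deep. A white dot on its top, 18.5 from the axis, marks one end of the slot's long direction; the point's x axis points to the dot, z up. An elbow goes in with its barb on the dot's side; the other way round it ends up pointing away from the stripe.
- sleeve_blue (a joint): turn of the blue sleeve, rad, growing clockwise from above, hard stop at 2.75. At 0 the dot points 2.2 rad counter-clockwise of the stripe, so at 2.2 along it. Starts loose at 0.05 to 0.45. Screws down 1.5 mm per rad with the elbow. Turning takes 0.18 N m at 0 and grows steadily tighter (0.32 N m at 2.2); overtight beyond 2.6; stays where left.
- elbow_blue: brass elbow, blue band at its top, 0.25 kg. Origin: underside centre of its round flange (42 across, 8 thick), z up. Below: threaded steel spigot with flats, 24 (x) x 16 (y), 22 long, last 6 narrowed to 21 x 13. Above: round body 29 across to z = 30, then square head 26 x 26, z = 30 to 75, faces along x and y: grip either pair. Barb along +x.
- barb_blue (a point): end of the blue elbow's barb, at (70, 0, 18) in the elbow's frame; the barb is 17 thick. Once fitted, the elbow's flange rests on the sleeve's mouth, with up to 0.12 rad of play either way in the slot.
- stand_blue: wooden stand 70 x 60 x 30, fixed, in which the blue elbow starts upright: spigot in its well (28 x 20), flange on its top. Origin at its underside centre, z up.
- rest: sloped torch rest, fixed, 150 x 274 x 115. Origin on the bench under its centre, z up, x level, pointing uphill. Two steel bars along y, 10 wide, 80 apart; the plane of their tops rises 0.35 rad towards +x through (0, 0, 80). Each has notches 34 wide, 16 deep at y = -75, 0, 75. Stop plate 65 down the slope from the middle. The middle of a torch lying in a notch is near (-4, notch y, 92).
- torch_1: gas torch handpiece, 0.18 kg; may be absent. Black square handle 110 x 26 x 26 with an orange band at the nozzle end, brass nozzle 12 thick and 50 long at the handle's +x end. Origin at the middle of the handle, x along the handle to the nozzle; it can lie on any of its four long faces. Starts lying on the bench.
- torch_2: gas torch handpiece, 0.18 kg; may be absent. Black square handle 110 x 26 x 26 with an orange band at the nozzle end, brass nozzle 12 thick and 50 long at the handle's +x end. Origin at the middle of the handle, x along the handle to the nozzle; it can lie on any of its four long faces. Starts lying on the bench.
- torch_3: gas torch handpiece, 0.18 kg; may be absent. Black square handle 110 x 26 x 26 with an orange band at the nozzle end, brass nozzle 12 thick and 50 long at the handle's +x end. Origin at the middle of the handle, x along the handle to the nozzle; it can lie on any of its four long faces. Starts lying on the bench.
- flux: bystander: amber bottle 56 across, 100 tall. Origin at its underside centre.
- jar: bystander: white jar 60 across, 70 tall. Origin at its underside centre.
- hammer: bystander: hammer 220 long lying on the bench.
Mind the look-alikes: they are no part of the job. Leave any purple look-alike of the torch_3 alone.

How it is judged:
At the end, for the whole second after the job is handed in: Each elbow is seated upright in its own colour's sleeve (5 mm, flange 4 mm), sleeve at 1.85 to 2.5 rad, barb end within 12.5 mm of the stripe line. Each torch present rests in a notch (10 mm) across both bars, centred within 20 mm, at the slope within 0.08 rad, nozzle uphill (horizontal distance between elbow_red and port_red below 0.005 m and z of elbow_red in the frame of port_red between -0.004 and 0.004 m and angle between each of elbow_red, elbow_blue's own z axis and vertical below 0.1 rad and x of each of barb_red, barb_blue in the frame of manifold above 0.05 m and y of barb_red in the frame of manifold between 0.0625 and 0.0875 m and value of joint sleeve_red between 1.85 and 2.5 rad and linear speed of each of elbow_red, elbow_blue, torch_1, torch_2, torch_3 below 0.02 m/s and horizontal distance between elbow_blue and port_blue below 0.005 m and z of elbow_blue in the frame of port_blue between -0.004 and 0.004 m and y of barb_blue in the frame of manifold between -0.0875 and -0.0625 m and value of joint sleeve_blue between 1.85 and 2.5 rad and x of torch_1 in the frame of rest between -0.025 and 0.017 m and z of torch_1 in the frame of rest between 0.08 and 0.104 m and (y of torch_1 in the frame of rest between -0.085 and -0.065 m or y of torch_1 in the frame of rest between -0.01 and 0.01 m or y of torch_1 in the frame of rest between 0.065 and 0.085 m) and angle between torch_1's own x axis and vertical between 1.14 and 1.3 rad and x of torch_2 in the frame of rest between -0.025 and 0.017 m and z of torch_2 in the frame of rest between 0.08 and 0.104 m and (y of torch_2 in the frame of rest between -0.085 and -0.065 m or y of torch_2 in the frame of rest between -0.01 and 0.01 m or y of torch_2 in the frame of rest between 0.065 and 0.085 m) and angle between torch_2's own x axis and vertical between 1.14 and 1.3 rad and x of torch_3 in the frame of rest between -0.025 and 0.017 m and z of torch_3 in the frame of rest between 0.08 and 0.104 m and (y of torch_3 in the frame of rest between -0.085 and -0.065 m or y of torch_3 in the frame of rest between -0.01 and 0.01 m or y of torch_3 in the frame of rest between 0.065 and 0.085 m) and angle between torch_3's own x axis and vertical between 1.14 and 1.3 rad); the robot touches nothing.
It fails at once if the flux bottle, jar or hammer pushed over 30 mm or tipped (distance of any of flux, jar, hammer from where it was at the start of the episode above 0.03 m or angle between any of flux, jar's own z axis and vertical above 0.5 rad).
It fails at once if red sleeve over-tightened (beyond 2.6 rad) (horizontal distance between elbow_red and port_red below 2 m and value of joint sleeve_red above 2.6 rad).
It fails at once if red sleeve turned in without the elbow in it (value of joint sleeve_red above 0.65 rad and horizontal distance between elbow_red and port_red above 0.02 m).
It fails at once if blue sleeve over-tightened (beyond 2.6 rad) (horizontal distance between elbow_blue and port_blue below 2 m and value of joint sleeve_blue above 2.6 rad).
It fails at once if blue sleeve turned in without the elbow in it (value of joint sleeve_blue above 0.65 rad and horizontal distance between elbow_blue and port_blue above 0.02 m).
Of torch_1, torch_2, torch_3 only 2 to 3 are there at a start; the rules pass over those that are not, and their reading is None.
At some moment in a run one of torch_1, torch_2, torch_3 may be knocked a few centimetres aside while the robot is not near it.
It also fails if it takes over 210 s, if anything falls off the work surface, if the arm or the gripper's body presses on something with over 40 N, if the wrist force passes 120 N, or if a joint passes its speed limit or range.

## Working session

There is one attempt and no reset: what is moved stays moved. The work goes in short steps, Python scripts to look and compute and a shell command to move; the robot and the scene stay as the last step left them, time stands still between calls to the robot, and variables do not carry over. Pictures are saved under pics/ and viewed, about 12 in all and at most 16, crops included, and the job is handed in when it is done.

```bash
ls; mkdir -p pics
cat > h.py <<'E'
from cell import *
import numpy as np, cv2
from scipy.spatial.transform import Rotation as R
def pose(s=None):
    s=s or observe(); T=np.eye(4); T[:3,3]=s['tool_pos']; r=np.array(s['tool_rot'])
    T[:3,:3]=R.from_euler('xyz',r).as_matrix() if r.size==3 else r
    return T
def cam(name):
    T=pose(); c=read_camera(name)
    if name=='wrist':
        C=T@np.array(c['T_tool_cam'])
    else:
        C=np.eye(4); C[:3,3]=c['eye']; r=np.array(c['rotation']); C[:3,:3]=r if r.size==9 else R.from_euler('xyz',r).as_matrix()
    c['C']=C; return c
def K(c): return np.array([[c['fx'],0,c['cx']],[0,c['fy'],c['cy']],[0,0,1.]])
def pt(c,rc,z):
    p=cv2.undistortPoints(np.array([[[rc[1],rc[0]]]],float),K(c),np.array([c['k1'],0,0,0.]))[0,0] if 0 else und(c,rc)
    d=c['C'][:3,:3]@np.array([p[0],p[1],1.]); e=c['C'][:3,3]
    return e+d*(z-e[2])/d[2]
def und(c,rc):
    q=np.array([(rc[1]-c['cx'])/c['fx'],(rc[0]-c['cy'])/c['fy']]); p=q.copy()
    for _ in range(20): p=q/(1+c['k1']*(p@p))
    return p
def proj(c,P):
    v=c['C'][:3,:3].T@(np.array(P)-c['C'][:3,3]); p=v[:2]/v[2]; p=p*(1+c['k1']*(p@p))
    return np.array([p[1]*c['fy']+c['cy'],p[0]*c['fx']+c['cx']])
E
python3 - <<'E'
from h import *
s=observe(); print(s)
for n in('top','scene'):
    c=cam(n); cv2.imwrite(f'pics/{n}0.png',c['img']); print(n,c['C'].round(3).tolist(),c['fx'],c['k1'])
    Z={'manifold':0,'port_red':.1,'port_blue':.1,'elbow_red':.03,'elbow_blue':.03,'barb_red':.048,'barb_blue':.048,'stand_red':0,'rest':0,'torch_1':.013,'flux':0,'jar':0,'hammer':.01}
    for l,z in Z.items():
        print(l,[(round(d['conf'],2),np.round(d['at']).astype(int).tolist(),pt(c,d['at'],z)[:2].round(3).tolist()) for d in place_of(n,l)[:5]])
E
```

```text
pics
{'time': 0.0, 'qpos': array([-1.42899935e+00,  3.42714786e-01,  1.52505154e+00, -1.12507023e-05,
        1.27538553e+00, -1.45949199e-01]), 'qvel': array([-0.00185247,  0.00077445,  0.00149339,  0.00020592, -0.0010067 ,
        0.00187912]), 'joint_efforts': array([ 1.78621565e-03, -4.31232941e+01, -2.44221264e+01,  7.19072367e-02,
        5.60838764e-02, -1.15665039e-04]), 'tool_pos': array([ 0.14897428, -0.50298181,  0.22603703]), 'tool_rot': array([-3.14004846e+00, -2.16114304e-04,  2.87749297e-01]), 'contact_force': array([ 0.38452285,  0.21337392, -0.11429306]), 'torque': array([-0.01333602,  0.02137993,  0.02373542]), 'opening': 0.09152499455364599}
top [[-0.023, -0.998, 0.062, 0.427], [-1.0, 0.022, -0.021, -0.097], [0.019, -0.062, -0.998, 1.472], [0.0, 0.0, 0.0, 1.0]] 455.72966375933765 -0.04646743503771083
manifold [(0.89, [177, 264], [0.626, -0.073])]
port_red [(0.59, [173, 238], [0.627, 0.006]), (0.37, [208, 370], [0.511, -0.394])]
port_blue [(0.62, [176, 287], [0.614, -0.142])]
elbow_red [(0.65, [227, 366], [0.455, -0.393])]
elbow_blue [(0.5, [186, 351], [0.586, -0.34
[... 791 characters left out ...]
68])]
port_red [(0.7, [226, 342], [0.63, 0.011]), (0.49, [294, 229], [0.681, -0.317])]
port_blue [(0.87, [247, 288], [0.627, -0.141])]
elbow_red [(0.96, [238, 180], [0.45, -0.385])]
elbow_blue [(0.75, [277, 210], [0.593, -0.346])]
barb_red []
barb_blue [(0.74, [291, 230], [0.657, -0.312])]
stand_red [(0.71, [242, 183], [0.449, -0.384])]
rest [(0.65, [162, 406], [0.467, 0.339])]
torch_1 [(0.96, [215, 248], [0.447, -0.187]), (0.96, [169, 204], [0.239, -0.25]), (0.71, [291, 229], [0.642, -0.315]), (0.69, [244, 288], [0.582, -0.121]), (0.67, [250, 114], [0.4, -0.563])]
flux [(0.59, [267, 422], [0.785, 0.184])]
jar [(0.66, [320, 187], [0.664, -0.438])]
hammer [(0.93, [309, 317], [0.776, -0.126])]
```

View pics/top0.png

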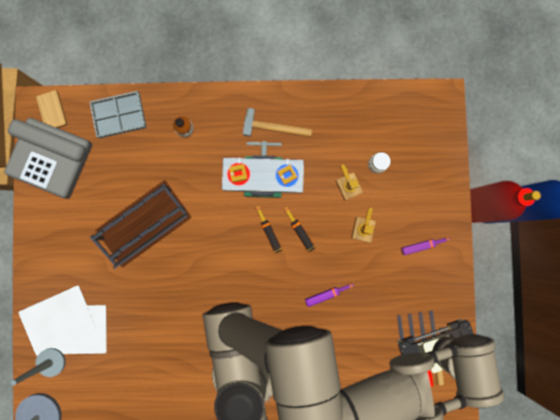

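View pics/scene0.png

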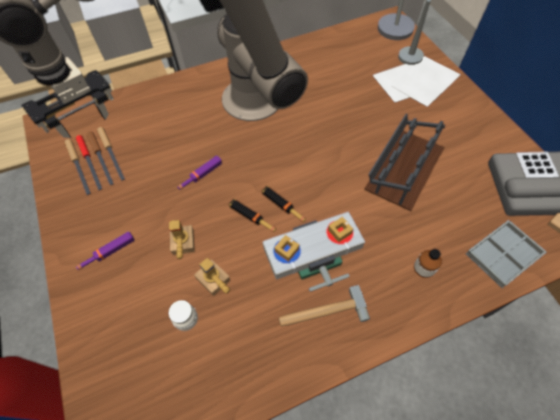

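The pictures show the manifold near (0.62, -0.07) and two black torches, at top pixels (233,271) and (230,300). The two purple look-alikes are to be left alone. The elbows stand at top pixels (227,366) and (186,350). Next is a closer look at the elbows.

```bash
cat >> h.py <<'E'
def yaw(T): return np.arctan2(T[1,0],T[0,0])
def go(p,yw,n=None):
    """tool-frame shift (mm) at present yaw and turn about tool z to reach TCP p, yaw yw (tool down)"""
    T=pose(); d=T[:3,:3].T@(np.array(p)-T[:3,3])*1000
    dr=-(yw-yaw(T)); dr=(dr+np.pi)%(2*np.pi)-np.pi
    m=max(np.linalg.norm(d)/60,abs(dr)/.18); print('TCP',T[:3,3].round(4),'yaw',yaw(T).round(4),'shift',d.round(1),'turn',round(dr,3),'rows>=',round(m,1))
E
python3 -m inch '[[[54,-5.3,-15,0],[54,-5.3,-15,0],[54,-5.3,-15,0],[54,-5.3,-15,0],[54,-5.3,-15,0],[54,-5.3,-15,0],[54,-5.3,-15,0],[0,0,0,0],[0,0,0,0]]]' -- -1 2>&1 | tail -3
python3 - <<'E'
from h import *
c=cam('wrist'); cv2.imwrite('pics/w1.png',c['img']); print(np.array(c['T_tool_cam']).round(3),c['fx'],c['fy'],c['k1'],pose()[:3,3],observe()['contact_force'])
for l,z in {'elbow_red':.03,'elbow_blue':.03,'barb_red':.048,'barb_blue':.048,'stand_red':0,'stand_blue':0}.items():
        print(l,[(round(d['conf'],2),np.round(d['at']).astype(int).tolist(),pt(c,d['at'],z)[:2].round(3).tolist()) for d in place_of('wrist',l)[:5]])
E
```

```text
invalid input: not JSON, or not a number
[[-0.    -0.954 -0.301  0.082]
 [ 1.    -0.    -0.     0.001]
 [ 0.    -0.301  0.954 -0.158]
 [ 0.     0.     0.     1.   ]] 354.9324942295466 354.9324942295466 -0.023546289107172345 [ 0.14904538 -0.50340003  0.22672702] [ 0.47165276 -0.10799313 -0.56315656]
elbow_red []
elbow_blue []
barb_red []
barb_blue []
stand_red []
stand_blue []
```

```bash
python3 -m inch '[[[54,-5.3,-15,0],[54,-5.3,-15,0],[54,-5.3,-15,0],[54,-5.3,-15,0],[54,-5.3,-15,0],[54,-5.3,-15,0],[54,-5.3,-15,0],[0,0,0,0],[0,0,0,0]]]' -1 2>&1 | tail -3
python3 - <<'E'
from h import *
c=cam('wrist'); cv2.imwrite('pics/w1.png',c['img']); print(pose()[:3,3],observe()['contact_force'])
for l,z in {'elbow_red':.03,'elbow_blue':.03,'barb_red':.048,'barb_blue':.048,'stand_red':0,'stand_blue':0}.items():
        print(l,[(round(d['conf'],2),np.round(d['at']).astype(int).tolist(),pt(c,d['at'],z)[:2].round(3).tolist()) for d in place_of('wrist',l)[:5]])
E
```

```text
tool_rot: [-3.141, 0.001, 0.288]
contact_force: [-0.0, -0.1, -0.1]
opening: 0.0917
[ 0.50012363 -0.36085464  0.33120689] [-0.02526467 -0.45366073  0.6909447 ]
elbow_red [(0.6, [207, 284], [0.45, -0.387])]
elbow_blue [(0.75, [94, 282], [0.587, -0.342]), (0.54, [97, 283], [0.584, -0.344])]
barb_red [(0.63, [164, 311], [0.518, -0.401])]
barb_blue [(0.93, [30, 282], [0.654, -0.321])]
stand_red [(0.55, [207, 288], [0.442, -0.395])]
stand_blue [(0.93, [92, 286], [0.592, -0.346])]
```

View pics/w1.png

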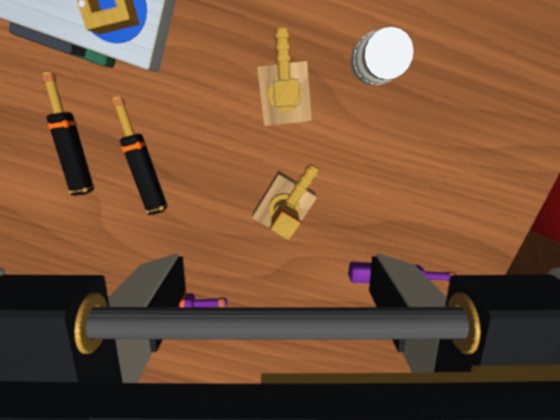

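The wrist view shows the elbows at pixels (207,284) and (94,284), with no bands visible from straight above. I'll check their sides for colour.

Run:
```python
from h import *
a=cv2.imread('pics/scene0.png'); w=cv2.imread('pics/w1.png')
A=cv2.resize(a[210:305,150:245],(390,390),interpolation=cv2.INTER_CUBIC); B=cv2.resize(w[20:250,230:345],(300,600),interpolation=cv2.INTER_CUBIC)[:390]
B=cv2.resize(w[20:250,230:345],(195,390),interpolation=cv2.INTER_CUBIC)
cv2.imwrite('pics/c1.png',np.hstack([A,B]))
```

```text
(no output)
```

View pics/c1.png

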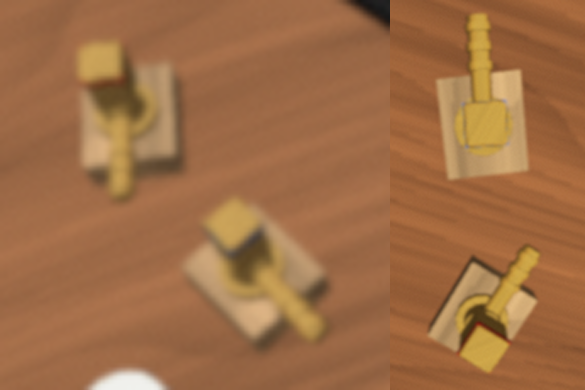

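The close crop shows the red band (seen from the side) on the near elbow at (0.45,-0.387) and the blue band on the far one at (0.587,-0.344). Next is the manifold.

```bash
python3 -m inch '[[[22,-44,5,0],[22,-44,5,0],[22,-44,5,0],[22,-44,5,0],[22,-44,5,0],[22,-44,5,0],[0,0,0,0],[0,0,0,0]]]' 2>&1 | tail -1
python3 - <<'E'
from h import *
c=cam('wrist'); cv2.imwrite('pics/w2.png',c['img']); print(pose()[:3,3])
for l,z in {'manifold':0,'port_red':.1,'port_blue':.1,'torch_1':.013}.items():
        print(l,[(round(d['conf'],2),np.round(d['at']).astype(int).tolist(),pt(c,d['at'],z)[:2].round(3).tolist()) for d in place_of('wrist',l)[:5]])
E
```

```text
opening: 0.0917
[ 0.55250468 -0.0709586   0.30186446]
manifold [(0.9, [111, 293], [0.625, -0.071])]
port_red [(0.61, [88, 224], [0.628, 0.004])]
port_blue [(0.65, [138, 369], [0.623, -0.147])]
torch_1 [(0.75, [250, 266], [0.439, -0.089]), (0.57, [270, 332], [0.436, -0.186])]
```

View pics/w2.png

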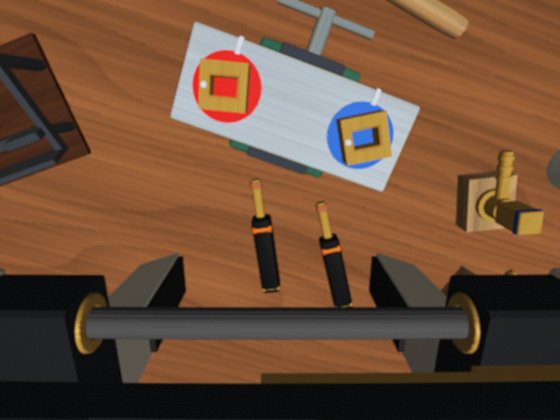

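The ports sit at (86,224) red and (137,364) blue. Dots are at (84,203) and (143,348), and the stripes run up-image (world +x).

Run:
```python
from h import *
c=cam('wrist'); im=c['img']; hsv=cv2.cvtColor(im,cv2.COLOR_BGR2HSV)
# block corners at z=.07
corners=[(22,195),(106,418),(190,384),(117,172)]
P=[pt(c,q,.07)[:2] for q in corners]; P=np.array(P); print('corners',P.round(4).tolist())
print('centre',P.mean(0).round(4),'edges',[np.linalg.norm(P[i]-P[(i+1)%4]).round(4) for i in range(4)])
d=(P[0]-P[1])+(P[3]-P[2]); print('yaw manifold',np.arctan2(-d[0],d[1]).round(4))
# gold mask
for nm,(r,k) in {'red':(86,224),'blue':(137,364)}.items():
    sub=hsv[r-40:r+40,k-40:k+40]; m=((sub[...,0]>10)&(sub[...,0]<32)&(sub[...,1]>110)&(sub[...,2]>90)).astype(np.uint8)*255
    m[0:4]=0
    cs,_=cv2.findContours(m,cv2.RETR_EXTERNAL,cv2.CHAIN_APPROX_NONE); ct=max(cs,key=cv2.contourArea)
    pts=np.array([pt(c,(q[0][1]+r-40,q[0][0]+k-40),.1)[:2] for q in ct],np.float32)*1000
    rc=cv2.minAreaRect(pts); print(nm,'sleeve rect',rc)
    g=(sub[...,1]<70)&(sub[...,2]>150)
    n,l,st,ce=cv2.connectedComponentsWithStats(g.astype(np.uint8))
    for i in range(1,n):
        if st[i,4]>5: print('  white',st[i,4],ce[i]+[k-40,r-40],pt(c,(ce[i][1]+r-40,ce[i][0]+k-40),.1)[:2].round(4))
```

```text
corners [[0.68, 0.0502], [0.6682, -0.1936], [0.5725, -0.1924], [0.5836, 0.0537]]
centre [ 0.6261 -0.0705] edges [np.float64(0.244), np.float64(0.0957), np.float64(0.2463), np.float64(0.0965)]
yaw manifold -0.0469
red sleeve rect ((629.2658081054688, 4.782621383666992), (45.879615783691406, 47.151893615722656), 10.708724021911621)
  white 2354 [220.02803738  84.95242141] [0.6295 0.0074]
  white 38 [202.5  84. ] [0.6256 0.0238]
blue sleeve rect ((622.1832275390625, -142.8671112060547), (45.952857971191406, 46.090274810791016), 28.049657821655273)
  white 2496 [366.46834936 136.00641026] [ 0.6238 -0.1442]
  white 6 [387.  122.5] [ 0.642 -0.159]
  white 36 [347.5        141.83333333] [ 0.613  -0.1279]
  white 6 [358.5        162.33333333] [ 0.5967 -0.1457]
```

Port poses agree with the given sizes: red (0.629,0.006) with the dot at 1.76 rad, blue (0.622,-0.144) with the dot at about 2.06–2.1 rad, stripe yaw -0.047. Now to the red elbow.

```bash
python3 -m inch '[[[-31.3,45.6,15.3,0],[-31.3,45.6,15.3,0],[-31.3,45.6,15.3,0],[-31.3,45.6,15.3,0],[-31.3,45.6,15.3,0],[-31.3,45.6,15.3,0],[0,0,0,0.163],[0,0,0,0.163],[0,0,0,0.163],[0,0,0,0]]]' -0.3 40 2>&1 | tail -1
python3 - <<'E'
from h import *
import cell; print(grip_point_offset)
c=cam('wrist'); cv2.imwrite('pics/w3.png',c['img']); s=observe(); print(pose()[:3,3],yaw(pose()),s['qpos'].round(3),s['opening'])
for l,z in {'elbow_red':.03,'barb_red':.048,'stand_red':0}.items():
        print(l,[(round(d['conf'],2),np.round(d['at']).astype(int).tolist(),pt(c,d['at'],z)[:2].round(4).tolist()) for d in place_of('wrist',l)[:3]])
E
```

```text
opening: 0.0597
0.0188
[ 0.44992167 -0.38592544  0.20991661] -0.1984583481232067 [-0.838  0.479  1.356 -0.     1.307  0.931] 0.059682646941320625
elbow_red [(0.63, [189, 277], [0.4489, -0.3865])]
barb_red [(0.69, [116, 282], [0.5164, -0.4052])]
stand_red [(0.87, [185, 278], [0.4456, -0.3873])]
```

View pics/w3.png

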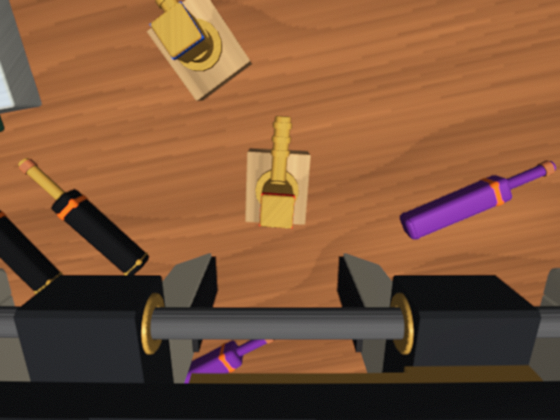

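The red elbow is centred between the fingers at (189,277), with its barb up-image at (116,282). Descend and grip.

```bash
python3 -m inch '[[[-1,1,0,0.055],[0,0,40,0],[0,0,40,0],[0,0,40,0],[0,0,27,0],[0,0,0,0]]]' -0.3 2>&1 | tail -4
python3 -m inch '[[[0,0,0,0],[0,0,0,0],[0,0,0,0],[0,0,0,0],[0,0,0,0]]]' 1 60 2>&1 | tail -4
python3 -m inch '[[[0,0,-10,0],[0,0,-30,0],[0,0,-40,0],[0,0,-40,0],[0,0,0,0]]]' 2>&1 | tail -4
python3 - <<'E'
from h import *
c=cam('wrist'); cv2.imwrite('pics/w4.png',c['img']); T=pose(); print(T[:3,3],yaw(T))
z=T[2,3]-.033
for l,dz in {'elbow_red':0,'barb_red':.018}.items():
    for d in place_of('wrist',l)[:2]:
        p=pt(c,d['at'],z+dz); print(l,round(d['conf'],2),np.round(d['at']),'tool frame mm',((T[:3,:3].T@(p-T[:3,3]))*1000).round(1))
E
```

```text
tool_pos: [0.448, -0.3853, 0.061]
tool_rot: [-3.139, 0.004, -0.255]
contact_force: [0.5, -0.2, 0.6]
opening: 0.0595
tool_pos: [0.4492, -0.3866, 0.0636]
tool_rot: [3.141, -0.001, -0.256]
contact_force: [-1.8, 0.4, 4.5]
opening: 0.026
tool_pos: [0.4502, -0.3876, 0.1864]
tool_rot: [3.138, -0.006, -0.256]
contact_force: [0.0, -0.2, -2.8]
opening: 0.0256
[ 0.44921956 -0.38662161  0.1838256 ] -0.2561675949122113
elbow_red 0.63 [246. 276.] tool frame mm [ 1.5  0.9 33. ]
barb_red 0.78 [128. 275.] tool frame mm [71.   0.3 15.1]
```

View pics/w4.png

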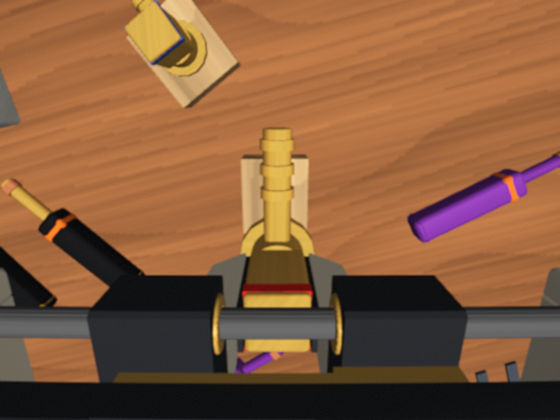

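The red elbow is held square and upright, axis about 1.2 mm ahead of the tool axis. Carry it beside the red port and look.

```bash
python3 -m inch '[[[0,0,-10,0],[4.9,-58,-1,0],[4.9,-58,-1,0],[4.9,-58,-1,0],[4.9,-58,-1,0],[4.9,-58,-1,0],[4.9,-58,-1,0],[4.9,-58,-1,0],[0,0,0,0]]]' 2>&1 | tail -4
python3 -m inch '[[[0,0,0,-0.168],[0,0,0,-0.168],[0,0,0,-0.168],[0,0,0,-0.168],[0,0,0,-0.168],[0,0,0,-0.168],[0,0,0,-0.168],[0,0,0,-0.168],[0,0,0,-0.168],[0,0,0,-0.168]]]' 2>&1 | tail -3 
python3 -m inch '[[[0,0,0,-0.168],[0,0,0,-0.168],[0,0,0,0],[0,0,0,0]]]' 2>&1 | tail -4
cat >> h.py <<'E'
def port(c,zt=.1,guess=None,tag='p'):
    im=c['img']; hsv=cv2.cvtColor(im,cv2.COLOR_BGR2HSV); r,k=np.round(proj(c,guess)).astype(int); h=70
    r0,k0=max(r-h,0),max(k-h,0); sub=hsv[r0:r+h,k0:k+h]
    print('proj',r,k)
    return sub,r0,k0
E
python3 - <<'E'
from h import *
c=cam('wrist'); cv2.imwrite('pics/w5.png',c['img']); T=pose(); print(T[:3,3],yaw(T),proj(c,(.629,.006,.1)))
for d in place_of('wrist','port_red')[:3]+place_of('wrist','port_blue')[:3]:
        p=pt(c,d['at'],.1); print(round(d['conf'],2),np.round(d['at']),p.round(4),'tool frame mm',((T[:3,:3].T@(p-T[:3,3]))*1000).round(1))
z=T[2,3]-.033
for l,dz in {'elbow_red':0,'barb_red':.018}.items():
    for d in place_of('wrist',l)[:2]:
        p=pt(c,d['at'],z+dz); print(l,round(d['conf'],2),np.round(d['at']),'tool frame mm',((T[:3,:3].T@(p-T[:3,3]))*1000).round(1))
E
```

```text
tool_pos: [0.5856, 0.0018, 0.1993]
tool_rot: [-3.141, 0.001, -0.251]
contact_force: [0.3, -0.4, -3.1]
opening: 0.0257
tool_rot: [-3.14, 0.001, 1.428]
contact_force: [0.5, 0.5, -2.2]
opening: 0.0256
tool_pos: [0.5849, -0.0029, 0.1997]
tool_rot: [-3.141, 0.0, 1.756]
contact_force: [-0.9, 0.1, -1.6]
opening: 0.026
[ 0.58495742 -0.00272418  0.19976377] 1.756710666158882 [210.45385161 335.69971579]
0.65 [216. 338.] [0.6317 0.0023 0.1   ] tool frame mm [-3.7 46.9 99.7]
0.32 [238. 118.] [ 0.4671 -0.047   0.1   ] tool frame mm [ -21.7 -124.    99.8]
0.26 [249. 280.] [ 0.593  -0.0327  0.1   ] tool frame mm [-31.    2.4  99.8]
0.57 [365. 288.] [ 0.6215 -0.1412  0.1   ] tool frame mm [-142.9   10.3   99.8]
elbow_red 0.86 [249. 279.] tool frame mm [-2.1  1.4 33. ]
barb_red 0.81 [127. 274.] tool frame mm [68.5 -0.9 15. ]
```

View pics/w5.png

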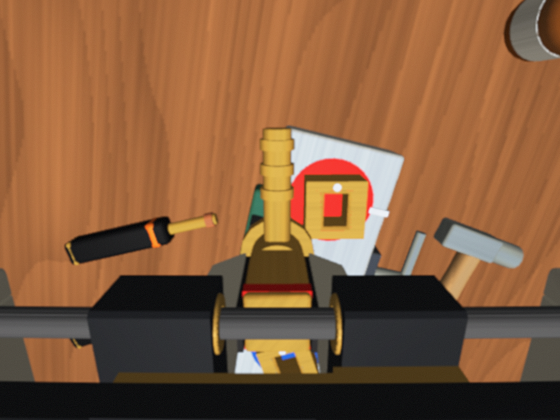

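The sleeve lies right of the held elbow: slot about (210,336), dot (188,337), its sides nearly parallel to the image. I'll measure the offset.

Run:
```python
from h import *
c=cam('wrist'); im=c['img']; T=pose(); hsv=cv2.cvtColor(im,cv2.COLOR_BGR2HSV)
r0,k0=165,298; sub=hsv[r0:255,k0:385]
np.set_printoptions(linewidth=250)
print('V col336',sub[:,38,2]); print('H',sub[:,38,0])
print('row210 V',sub[45,:,2]); print('H',sub[45,:,0])
```

```text
V col336 [247 247 247 247 247 247 248 248 248 224 152  96  85  87  86  85 116 173 208 222 242 247 246 245 245 248 243 226 227 239 246 248 247 247 248 247 248 248 247 247 247 247 248 247 248 247 247 247 248 249 247 222 148  95  84  85  86  87  90  87  86 122
 177 203 209 216 220 225 225 224 226 226 225 227 230 231 221 227 229 228 228 229 229 229 229 229 229 229 229 229]
H [  1   1   1   1   1   1   1   1   1   3   7  15  19  19  18  18  19  20  20  18 108 106 107 109 107 108 109  19  16  11   4   1   1   1   1   1   1   1   1   1   1   1   1   1   1   1   1   1   1   1   1   3   8  16  20  19  19  18  18  18  19  18
  19  19  20  21  21  21  22  22  21  21  22  20  15   5 168 107 101 102 101 103 102 102 103 100 102  99 102 101]
row210 V [248 248 249 248 226 148 112 160 203 219 222 219 219 218 219 218 219 219 218 220 222 222 219 215 226 240 247 248 247 247 247 247 247 248 247 247 247 247 247 248 249 248 229 158  96  79  77  85 124 175 205 212 215 217 217 217 216 216 218 216 217 216
 216 215 216 216 222 235 244 247 245 240 246 245 243 242 242 238 236 233 233 232 228 225 224 220 214]
H [  1   1   1   1   3   7  18  21  21  21  21  21  21  21  21  21  21  21  21  21  20  19  19  19  15   9   3   1   1   1   1   1   1   1   1   1   1   1   1   1   1   1   2   6  15  20  19  18  18  19  20  20  20  21  21  21  21  21  21  21  21  21
  21  21  21  21  19  13   5   1 178 166 105 104 102 105 107 107 107 102 105 103  99 106 104 105 103]
```

Run:
```python
from h import *
c=cam('wrist'); im=c['img']; T=pose(); tl=lambda p:((T[:3,:3].T@(p-T[:3,3]))*1000).round(1)
print('port tool',tl(pt(c,(210.4,334.9),.1)),pt(c,(210.4,334.9),.1),'dot',tl(pt(c,(188,337),.1)))
# edge-based yaw: slot/outer edges
P=lambda x,y,z: proj(c,T[:3,:3]@np.array([x/1e3,y/1e3,(33-z)/1e3])+T[:3,3]).round(1)
print('barb end ctr',P(70,0,18),'top',P(70,0,26.5),'bottom',P(70,0,9.5),'flangeL/R',P(0,-21,8),P(0,21,8),'flange front',P(21,0,8),'head front top',P(13,-13,75),P(13,13,75),'head back',P(-13,-13,75),P(-13,13,75))
hsv=cv2.cvtColor(im,cv2.COLOR_BGR2HSV)
print('col276 rows100-140 S',im[105:140,276].tolist())
print('col 278 rows 280-300',im[282:300,278].tolist())
# sleeve yaw
sub=hsv[165:255,298:385]; m=((sub[...,0]>16)&(sub[...,0]<24)&(sub[...,2]>165)&(sub[...,1]>100)).astype(np.uint8)
cs,_=cv2.findContours(m,cv2.RETR_EXTERNAL,cv2.CHAIN_APPROX_NONE); ct=max(cs,key=cv2.contourArea)
pts=np.array([tl(pt(c,(q[0][1]+165,q[0][0]+298),.1))[:2] for q in ct],np.float32); print(cv2.minAreaRect(pts))
```

```text
port tool [ 0.6 44.4 99.9] [0.62861189 0.00654902 0.1       ] dot [18.1 45.2 99.9]
barb end ctr [124.  276.2] top [125.2 276.2] bottom [122.9 276.3] flangeL/R [251.2 238.9] [251.2 313.9] flange front [215.6 276.4] head front top [292.6 241. ] [292.6 311.3] head back [351.  243.1] [351.  309.4]
col276 rows100-140 S [[71, 119, 185], [70, 118, 185], [70, 118, 185], [71, 118, 185], [72, 120, 187], [70, 119, 185], [71, 120, 186], [72, 120, 186], [71, 120, 187], [70, 119, 186], [72, 121, 188], [71, 121, 187], [70, 119, 187], [70, 119, 187], [71, 120, 187], [71, 120, 187], [72, 120, 187], [71, 119, 187], [70, 120, 187], [70, 119, 188], [71, 119, 187], [66, 112, 177], [48, 90, 141], [39, 85, 119], [51, 118, 155], [70, 160, 202], [79, 178, 220], [81, 181, 222], [81, 180, 221], [80, 180, 220], [79, 179, 221], [79, 180, 221], [80, 180, 221], [81, 181, 222], [76, 173, 214]]
col 278 rows 280-300 [[25, 60, 85], [22, 48, 87], [18, 31, 91], [10, 13, 90], [11, 12, 91], [11, 12, 92], [10, 12, 91], [8, 10, 90], [14, 18, 104], [19, 36, 116], [25, 55, 102], [27, 68, 96], [36, 89, 120], [45, 113, 155], [55, 139, 186], [63, 154, 202], [69, 164, 210], [74, 170, 214]]
((-6.44999885559082, 41.849998474121094), (50.5, 58.29999923706055), 90.0)
```

```bash
python3 -m inch '[[[1.6,22,0,0],[0,22,0,0],[0,0,20,0],[0,0,18,0],[0,0,0,0],[0,0,0,0]]]' 2>&1 | tail -4
python3 -m inch '[[[0,0,4,0],[0,0,4,0],[0,0,4,0],[0,0,0,0]]]' 2>&1 | tail -4
python3 - <<'E'
from h import *
go((.62861,.0065,.133),1.757)
c=cam('wrist'); cv2.imwrite('pics/w6.png',c['img'])
E
```

```text
tool_pos: [0.6284, 0.0075, 0.1627]
tool_rot: [3.14, 0.0, 1.76]
contact_force: [-0.3, 0.2, -2.4]
opening: 0.0254
tool_pos: [0.6277, 0.0076, 0.1494]
tool_rot: [-3.141, -0.0, 1.76]
contact_force: [0.4, -0.2, -1.6]
opening: 0.0254
TCP [0.6277 0.0076 0.1494] yaw 1.7598 shift [-1.2  0.7 16.4] turn 0.003 rows>= 0.3
```

View pics/w6.png

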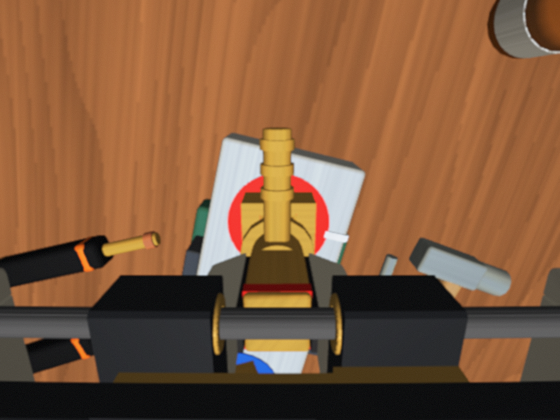

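The spigot tip is already 5 mm in with no contact force, and the elbow lines up with the sleeve. Continue down.

```bash
python3 -m inch '[[[0,0,4,0],[0,0,4,0],[0,0,4,0],[0,0,0,0]]]' 2>&1 | tail -4
python3 -m inch '[[[0,0,2,0],[0,0,2,0],[0,0,1,0],[0,0,0,0]]]' 2>&1 | tail -4
python3 -c "
from h import *
print(observe()['torque'],observe()['contact_force'],pose()[2,3])"
```

```text
tool_pos: [0.6277, 0.0075, 0.1373]
tool_rot: [-3.141, -0.0, 1.76]
contact_force: [-0.2, -1.0, -1.5]
opening: 0.0257
tool_pos: [0.628, 0.0075, 0.133]
tool_rot: [3.141, 0.0, 1.76]
contact_force: [-0.0, 0.1, -2.3]
opening: 0.0253
[ 0.01539836 -0.1189541   0.07466574] [-0.03799194  0.14243492 -2.30936946] 0.1329995413237587
```

```bash
python3 -m inch '[[[0,0,1,0],[0,0,1,0],[0,0,0,0]]]' 2>&1 | tail -4
python3 -m inch '[[[0,0,1,0],[0,0,1,0],[0,0,0,0]]]' 2>&1 | tail -4
```

```text
tool_pos: [0.6281, 0.0075, 0.1327]
tool_rot: [3.14, 0.001, 1.76]
contact_force: [-3.8, 0.5, 8.3]
opening: 0.026
tool_pos: [0.6281, 0.0075, 0.1325]
tool_rot: [3.139, 0.001, 1.76]
contact_force: [-7.9, 0.1, 18.6]
opening: 0.0254
```

Seated, with the contact force rising at TCP z 0.1328. Now turn clockwise.

```bash
python3 -m inch '[[[0,0,0,0.15],[0,0,0.1,0.15],[0,0,0.1,0.15],[0,0,0.1,0.15],[0,0,0.1,0.15],[0,0,0,0]]]' 2>&1 | tail -4
python3 -c "
from h import *
print(observe()['torque'])"
python3 -m inch '[[[0,0,0.1,0.15],[0,0,0.1,0.15],[0,0,0.1,0.15],[0,0,0.1,0.15],[0,0,0.1,0.15],[0,0,0,0]]]' 2>&1 | tail -4
python3 -c "
from h import *
go((.6281,.0075,.1325),-.107)
print(observe()['torque'])
c=cam('wrist'); cv2.imwrite('pics/w7.png',c['img'])"
```

```text
tool_pos: [0.6292, 0.0075, 0.1317]
tool_rot: [3.137, -0.002, 1.008]
contact_force: [-2.4, 1.0, 13.5]
opening: 0.0258
[ 0.0249199   0.63082654 -0.0323298 ]
tool_pos: [0.6296, 0.0069, 0.1306]
tool_rot: [3.139, -0.005, 0.258]
contact_force: [-0.2, -0.6, 9.4]
opening: 0.0258
TCP [0.6296 0.0069 0.1306] yaw 0.2583 shift [-1.3 -1.  -1.9] turn 0.365 rows>= 2.0
[-0.29828254  0.17233398  0.04573798]
```

View pics/w7.png

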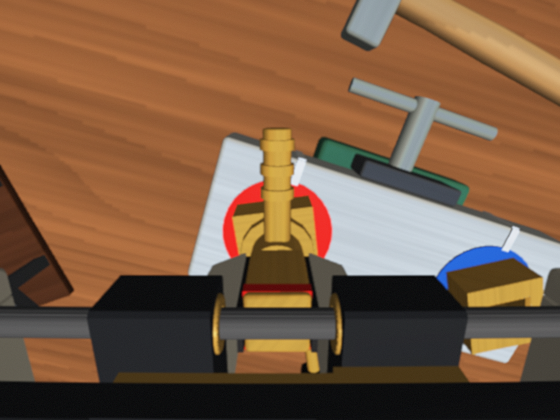

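Sleeve and elbow turn together, the sleeve lagging slightly within the play. Finish the last 0.36 rad, release and rise.

```bash
python3 -m inch '[[[0,0,0.1,0.12],[0,0,0.1,0.12],[0,0,0.1,0.12],[0,0,0,0]]]' 2>&1 | tail -4
python3 -m inch '[[[0,0,-1.5,0],[0,0,0,0],[0,0,0,0]]]' -0.3 2>&1 | tail -4
python3 -m inch '[[[0,0,-25,0],[0,0,-40,0],[0,0,-40,0],[0,0,0,0],[0,0,0,0]]]' 2>&1 | tail -4
python3 - <<'E'
from h import *
c=cam('wrist'); cv2.imwrite('pics/w8.png',c['img']); T=pose()
for n,c in(('wrist',c),('top',cam('top'))):
  for l,z in {'elbow_red':.1-.0026,'barb_red':.118-.0026}.items():
    for d in place_of(n,l)[:2]: print(n,l,round(d['conf'],2),np.round(d['at']),pt(c,d['at'],z).round(4))
E
```

```text
tool_pos: [0.6296, 0.0065, 0.1302]
tool_rot: [3.14, -0.006, -0.101]
contact_force: [0.0, -2.3, 7.4]
opening: 0.0255
tool_pos: [0.6278, 0.0076, 0.1289]
tool_rot: [-3.142, 0.0, -0.1]
contact_force: [-0.3, -0.4, 0.3]
opening: 0.0509
tool_pos: [0.6275, 0.0076, 0.2333]
tool_rot: [3.142, 0.001, -0.1]
contact_force: [-1.0, -0.3, -1.0]
opening: 0.0599
wrist elbow_red 0.67 [196. 278.] [0.6309 0.0058 0.0974]
wrist barb_red 0.56 [112. 277.] [ 7.004e-01 -2.000e-04  1.154e-01]
top elbow_red 0.45 [172. 239.] [0.6308 0.0026 0.0974]
```

View pics/w8.png

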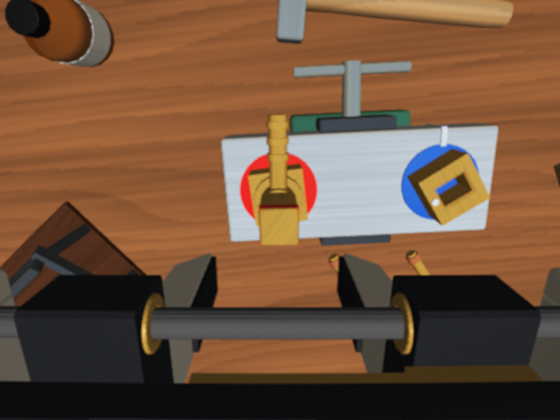

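The red elbow sits in its sleeve with its barb covering the stripe (up-image, within ~0.05 rad) and the sleeve is roughly aligned with the block. Now the blue elbow.

```bash
python3 -m inch '[[[-1,59,4,0],[-1,59,4,0],[-1,59,4,0],[-1,59,4,0],[-1,59,4,0],[-1,59,4,0],[0,0,0,-0.14],[0,0,0,-0.14],[0,0,0,-0.14],[0,0,0,0]]]' 2>&1 | tail -1
python3 - <<'E'
from h import *
s=observe(); print(s['time'],s['qpos'].round(2))
c=cam('wrist'); T=pose(); print(T[:3,3],yaw(T))
r={}
for l,z in {'elbow_blue':.03,'barb_blue':.048,'stand_blue':0}.items():
    for d in place_of('wrist',l)[:2]: print(l,round(d['conf'],2),np.round(d['at']),pt(c,d['at'],z).round(4)); r.setdefault(l,pt(c,d['at'],z))
v=r['barb_blue']-r['elbow_blue']; y=np.arctan2(v[1],v[0]); print('len',np.linalg.norm(v[:2]),'yaw',y)
go((*r['elbow_blue'][:2],.063),y)
im=c['img']; cv2.imwrite('pics/w9.png',im)
E
```

```text
opening: 0.0596
19.0 [-0.64  0.65  1.06 -0.    1.43  0.61]
[ 0.58653003 -0.34407114  0.2098591 ] 0.3168738284949688
elbow_blue 0.56 [187. 279.] [ 0.5879 -0.3462  0.03  ]
barb_blue 0.79 [115. 273.] [ 0.652 -0.32   0.048]
barb_blue 0.43 [187. 277.] [ 0.592  -0.3433  0.048 ]
stand_blue 0.98 [179. 279.] [ 0.5897 -0.3459  0.    ]
len 0.06924127452381047 yaw 0.3885688850548885
TCP [ 0.5866 -0.344   0.2101] yaw 0.318 shift [  0.5   2.5 147.1] turn -0.071 rows>= 2.5
```

View pics/w9.png

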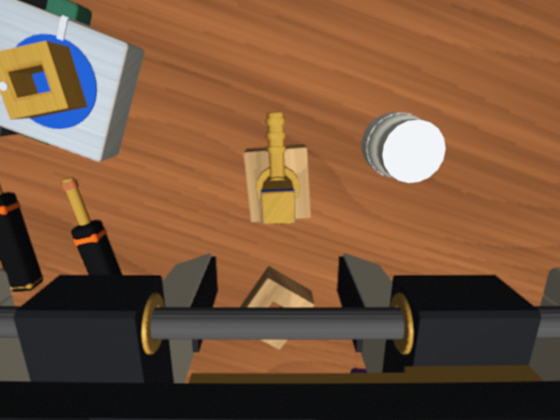

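The blue elbow is centred at (190,278), nearly square to the fingers. Descend and grip.

```bash
python3 -m inch '[[[1,1,0,-0.035],[0,0,40,0],[0,0,40,0],[0,0,40,0],[0,0,27,0],[0,0,0,0]]]' -0.3 2>&1 | tail -4
python3 -m inch '[[[0,0,0,0],[0,0,0,0],[0,0,0,0],[0,0,0,0],[0,0,0,0]]]' 1 60 2>&1 | tail -4
python3 -m inch '[[[0,0,-10,0],[0,0,-40,0],[0,0,-50,0],[0,0,-40,0],[0,0,0,0]]]' 2>&1 | tail -4
python3 - <<'E'
from h import *
c=cam('wrist'); T=pose(); z=T[2,3]-.033
tl=lambda p:((T[:3,:3].T@(p-T[:3,3]))*1000).round(1)
for l,dz in {'elbow_blue':0,'barb_blue':.018}.items():
    for d in place_of('wrist',l)[:2]: print(l,round(d['conf'],2),np.round(d['at']),tl(pt(c,d['at'],z+dz)))
im=c['img'].astype(int); print(im[110:140,276].sum(1)); print(im[270:305,278].tolist()[::2])
ty=np.array([np.sin(2.07),-np.cos(2.07),0]); go(np.array([.622,-.144,.2])-.045*ty,2.07)
E
```

```text
tool_pos: [0.5867, -0.3438, 0.0608]
tool_rot: [-3.137, 0.003, 0.355]
contact_force: [-0.2, 1.1, 0.4]
opening: 0.0598
tool_pos: [0.5881, -0.3449, 0.0639]
tool_rot: [3.141, -0.0, 0.355]
contact_force: [-1.1, 0.5, 3.5]
opening: 0.0256
tool_pos: [0.5892, -0.3457, 0.2076]
tool_rot: [3.135, -0.004, 0.355]
contact_force: [-0.6, -0.9, -2.5]
opening: 0.0259
elbow_blue 0.77 [243. 276.] [ 2.3  1.8 33. ]
barb_blue 0.78 [122. 277.] [72.7  2.  15.1]
[301 301 303 310 314 318 313 319 318 319 320 320 329 314 252 265 388 459
 474 472 472 475 474 476 473 459 447 458 478 487]
[[26, 62, 86], [25, 62, 85], [25, 62, 86], [27, 64, 88], [26, 64, 88], [64, 45, 48], [75, 32, 10], [74, 31, 10], [99, 43, 16], [85, 63, 72], [33, 89, 123], [57, 144, 190], [71, 168, 211], [76, 172, 212], [77, 172, 212], [76, 172, 212], [75, 169, 210], [76, 171, 212]]
TCP [ 0.5871 -0.3442  0.2013] yaw 0.3548 shift [  57.8 -169.1    1.7] turn -1.715 rows>= 9.5
```

```bash
python3 -m inch '[[[14.5,-42.3,0.4,0],[14.5,-42.3,0.4,0],[14.5,-42.3,0.4,0],[14.5,-42.3,0.4,0],[0,0,0,0]]]' 2>&1 | tail -4
python3 -m inch '[[[0,0,0,-0.1715],[0,0,0,-0.1715],[0,0,0,-0.1715],[0,0,0,-0.1715],[0,0,0,-0.1715],[0,0,0,-0.1715],[0,0,0,-0.1715],[0,0,0,-0.1715],[0,0,0,-0.1715],[0,0,0,-0.1715]]]' 2>&1 | tail -3 
python3 -m inch '[[[0,0,0,0],[0,0,0,0]]]' 2>&1 | tail -4
python3 - <<'E'
from h import *
c=cam('wrist'); T=pose(); z=T[2,3]-.033; print(T[:3,3],yaw(T),proj(c,(.622,-.144,.1)))
tl=lambda p:((T[:3,:3].T@(p-T[:3,3]))*1000).round(1)
im=c['img']; cv2.imwrite('pics/w10.png',cv2.resize(im[120:300,210:420],None,fx=3,fy=3,interpolation=cv2.INTER_CUBIC))
P=lambda x,y,z: proj(c,T[:3,:3]@np.array([x/1e3,y/1e3,(33-z)/1e3])+T[:3,3]).round(1)
print('head front top',P(13,0,75),'barb end',P(70,0,18))
for d in place_of('wrist','port_blue')[:2]: print(round(d['conf'],2),np.round(d['at']),tl(pt(c,d['at'],.1)))
print(im[110:135,276].astype(int).sum(1)); print(im[280:300,278].astype(int).sum(1))
E
```

```text
tool_pos: [0.5825, -0.1623, 0.1997]
tool_rot: [-3.138, 0.003, 0.359]
contact_force: [-0.2, -0.1, -3.1]
opening: 0.0255
tool_rot: [-3.139, -0.002, 2.075]
contact_force: [-0.1, 0.5, -2.6]
opening: 0.0256
tool_pos: [0.5832, -0.1664, 0.2007]
tool_rot: [-3.141, -0.001, 2.066]
contact_force: [-0.3, -0.2, -2.9]
opening: 0.0259
[ 0.58324746 -0.16624144  0.20097215] 2.0667250364318033 [209.34770205 335.73698063]
head front top [292.6 277.2] barb end [123.7 277. ]
0.66 [207. 338.] [  2.7  46.6 100.9]
[345 349 346 345 344 342 335 336 336 333 326 329 326 304 240 255 366 446
 460 455 453 455 458 452 457]
[137 113 107 114 107 101 147 211 213 184 217 282 351 392 415 434 441 439
 443 440]
```

View pics/w10.png

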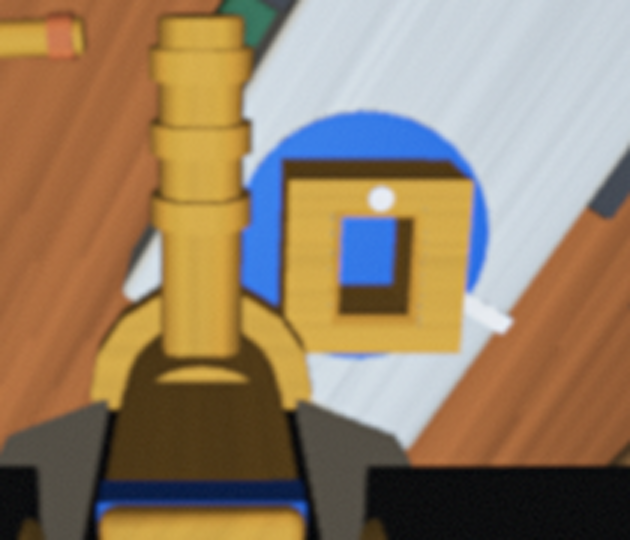

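Blue slot centre at crop (377,266), i.e. pixel (208.8,335.7), matches the prediction. The dot is on the barb's side. Shift (1.2, 44.7) mm and insert.

```bash
python3 -m inch '[[[1.2,22.4,0,0.02],[0,22.3,0,0],[0,0,20,0],[0,0,19,0],[0,0,0,0],[0,0,0,0]]]' 2>&1 | tail -4
python3 -m inch '[[[0,0,4,0],[0,0,4,0],[0,0,4,0],[0,0,0,0]]]' 2>&1 | tail -4
python3 -m inch '[[[0,0,4,0],[0,0,4,0],[0,0,0,0]]]' 2>&1 | tail -4
```

```text
tool_pos: [0.6228, -0.1441, 0.1634]
tool_rot: [3.141, 0.001, 2.049]
contact_force: [0.6, -0.4, -2.5]
opening: 0.0259
tool_pos: [0.6221, -0.1438, 0.1501]
tool_rot: [-3.141, -0.001, 2.05]
contact_force: [0.8, -0.2, -2.4]
opening: 0.0254
tool_pos: [0.6221, -0.1438, 0.1421]
tool_rot: [-3.141, -0.001, 2.05]
contact_force: [0.1, -0.2, -1.3]
opening: 0.0259
```

```bash
python3 -m inch '[[[0,0,3,0],[0,0,3,0],[0,0,2,0],[0,0,0,0]]]' 2>&1 | tail -4
python3 -m inch '[[[0,0,1.5,0],[0,0,1.5,0],[0,0,1.5,0],[0,0,0,0]]]' 2>&1 | tail -4
```

```text
tool_pos: [0.6222, -0.1438, 0.1343]
tool_rot: [-3.141, -0.0, 2.05]
contact_force: [-0.7, -0.1, -3.2]
opening: 0.0261
tool_pos: [0.6226, -0.144, 0.1334]
tool_rot: [3.14, 0.002, 2.05]
contact_force: [-5.4, 1.7, 14.5]
opening: 0.0258
```

Seated. Turn clockwise by 2.15 rad in stages.

```bash
python3 -m inch '[[[0,0,0,0.15],[0,0,0.1,0.15],[0,0,0.1,0.15],[0,0,0.1,0.15],[0,0,0.1,0.15],[0,0,0,0]]]' 2>&1 | tail -4
python3 -m inch '[[[0,0,0.1,0.15],[0,0,0.1,0.15],[0,0,0.1,0.15],[0,0,0.1,0.15],[0,0,0.1,0.15],[0,0,0,0]]]' 2>&1 | tail -4
python3 -m inch '[[[0,0,0.1,0.13],[0,0,0.1,0.13],[0,0,0.1,0.13],[0,0,0.1,0.13],[0,0,0.1,0.12],[0,0,0,0]]]' 2>&1 | tail -4
```

```text
tool_pos: [0.6218, -0.1443, 0.1324]
tool_rot: [3.141, 0.001, 1.298]
contact_force: [-7.2, 0.7, 13.2]
opening: 0.026
tool_pos: [0.6213, -0.1438, 0.1314]
tool_rot: [-3.141, 0.001, 0.548]
contact_force: [-7.1, 2.5, 10.6]
opening: 0.0257
tool_pos: [0.6212, -0.1436, 0.1305]
tool_rot: [3.141, 0.002, -0.091]
contact_force: [-8.1, 2.0, 10.1]
opening: 0.0254
```

```bash
python3 -m inch '[[[0,0,-1.5,0],[0,0,0,0],[0,0,0,0]]]' -0.3 2>&1 | tail -4
python3 -m inch '[[[0,0,-25,0],[0,0,-40,0],[0,0,-40,0],[-40,0,-20,0],[0,0,0,0],[0,0,0,0]]]' 2>&1 | tail -4
python3 - <<'E'
from h import *
c=cam('wrist'); cv2.imwrite('pics/w11.png',c['img']); T=pose(); print(observe()['time'],T[:3,3])
z=.0973
for l,zz in {'elbow_red':z,'barb_red':z+.018,'elbow_blue':z,'barb_blue':z+.018,'torch_1':.013}.items():
    for d in place_of('wrist',l)[:3]: print(l,round(d['conf'],2),np.round(d['at']),pt(c,d['at'],zz).round(4))
c=cam('top')
for l,zz in {'torch_1':.013,'rest':0}.items():
    for d in place_of('top',l)[:5]: print('top',l,round(d['conf'],2),np.round(d['at']),pt(c,d['at'],zz).round(4))
E
```

```text
tool_pos: [0.6225, -0.144, 0.1301]
tool_rot: [3.141, -0.0, -0.09]
contact_force: [-0.0, 1.2, 0.2]
opening: 0.051
tool_pos: [0.5828, -0.1403, 0.2548]
tool_rot: [-3.142, -0.0, -0.09]
contact_force: [0.2, -0.4, -0.5]
opening: 0.0597
29.625 [ 0.58286784 -0.1403031   0.25431711]
elbow_red 0.7 [156. 112.] [0.6314 0.0022 0.0973]
elbow_red 0.35 [258. 478.] [ 0.501  -0.3312  0.0973]
barb_red 0.64 [72. 84.] [0.7005 0.0008 0.1153]
barb_red 0.57 [142. 214.] [ 0.6362 -0.0932  0.1153]
elbow_blue 0.63 [148. 273.] [ 0.6247 -0.1415  0.0973]
barb_blue 0.81 [ 64. 275.] [ 0.692  -0.1492  0.1153]
barb_blue 0.4 [285. 324.] [ 0.495  -0.178   0.1153]
barb_blue 0.32 [151. 273.] [ 0.6241 -0.1418  0.1153]
torch_1 0.94 [286. 326.] [ 0.4352 -0.1894  0.013 ]
torch_1 0.62 [292. 246.] [ 0.4361 -0.0885  0.013 ]
top torch_1 0.89 [296. 322.] [ 0.2385 -0.2498  0.013 ]
top torch_1 0.78 [237. 299.] [ 0.4283 -0.1812  0.013 ]
top torch_1 0.64 [251. 421.] [ 0.3733 -0.5712  0.013 ]
top torch_1 0.41 [172. 239.] [0.6413 0.0068 0.013 ]
```

View pics/w11.png

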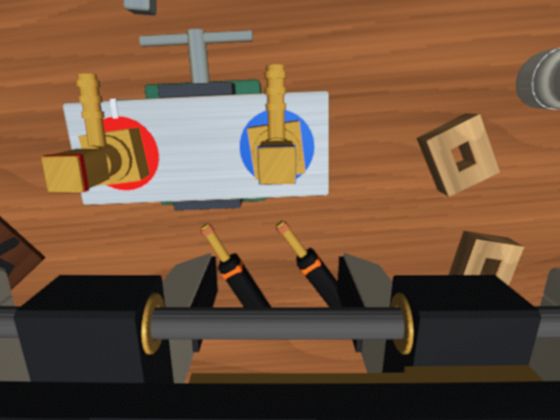

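Both barbs lie along their stripes; the network puts the barb ends within about 3 mm of the line. Now the torches, at (0.435,-0.189) and (0.436,-0.088).

```bash
python3 -m inch '[[[-61,5.5,0,0],[-61,5.5,0,0],[-61,5.5,0,0],[0,0,0,0],[0,0,0,0]]]' -0.2 2>&1 | tail -4
cat >> h.py <<'E'
def torches(c):
    hsv=cv2.cvtColor(c['img'],cv2.COLOR_BGR2HSV)
    o=((hsv[...,0]>4)&(hsv[...,0]<14)&(hsv[...,1]>215)&(hsv[...,2]>190)).astype(np.uint8)
    n,l,st,ce=cv2.connectedComponentsWithStats(o)
    res=[]
    for i in range(1,n):
        if st[i,4]<15: continue
        q=pt(c,ce[i][::-1],.026); print('orange',st[i],ce[i].round(1),q.round(4)); 
    b=(hsv[...,2]<55).astype(np.uint8); b[265:]=0
    n,l,st,ce=cv2.connectedComponentsWithStats(b)
    for i in range(1,n):
        if not 300<st[i,4]<8000: continue
        rr,kk=np.where(l==i); P=np.array([pt(c,(a,e),.02)[:2] for a,e in zip(rr,kk)],np.float32)*1000
        print('black',st[i],ce[i].round(1),cv2.minAreaRect(P))
E
python3 - <<'E'
from h import *
c=cam('wrist'); cv2.imwrite('pics/w12.png',c['img']); print(pose()[:3,3],observe()['opening']); torches(c)
for d in place_of('wrist','torch_1')[:4]: print(round(d['conf'],2),np.round(d['at']),pt(c,d['at'],.013).round(4))
E
```

```text
tool_pos: [0.3995, -0.1406, 0.2559]
tool_rot: [3.141, -0.002, -0.091]
contact_force: [-0.2, 0.4, 0.2]
opening: 0.0552
[ 0.39985618 -0.14063746  0.25569667] 0.05514041089380961
orange [198 120   7   6  15] [200.3 122.6] [ 0.4665 -0.0657  0.026 ]
black [142   2  78  21 598] [184.5  16.7] ((569.9944458007812, -60.96384811401367), (15.449275016784668, 77.22057342529297), 4.066858291625977)
black [133  22 114  10 385] [189.9  27.1] ((560.27001953125, -67.66056823730469), (114.57401275634766, 3.5774316787719727), 87.43907928466797)
black [ 293  109   58   72 1553] [322.2 145.4] ((429.5655517578125, -194.77041625976562), (82.30028533935547, 24.050710678100586), 30.719615936279297)
black [ 203  115   57   75 1729] [231.2 152.6] ((429.72637939453125, -94.11687469482422), (82.4603042602539, 25.92936897277832), 23.871665954589844)
0.94 [148. 230.] [ 0.4358 -0.0925  0.013 ]
0.73 [140. 320.] [ 0.4351 -0.1934  0.013 ]
```

```bash
python3 -m inch '[[[-2.5,-55,-8,0],[-2.5,-55,-8,0],[-2.5,-55,-8,0],[-2.5,-55,-8,0],[-2.5,-55,-8,0],[-2.5,-55,-8,0],[-2.5,-55,-8,0],[-2.5,-55,-8,0],[0,0,0,0],[0,0,0,0]]]' 2>&1 | tail -4
python3 - <<'E'
from h import *
c=cam('wrist'); cv2.imwrite('pics/w13.png',c['img']); print(pose()[:3,3])
for d in place_of('wrist','rest')[:2]: print(round(d['conf'],2),np.round(d['at']),pt(c,d['at'],0).round(4))
E
```

```text
tool_pos: [0.4187, 0.3002, 0.3184]
tool_rot: [3.14, 0.001, -0.089]
contact_force: [-0.0, -1.1, -0.5]
opening: 0.0552
[0.4187346  0.2995063  0.31858774]
0.63 [114. 255.] [0.4859 0.3212 0.    ]
```

View pics/w13.png

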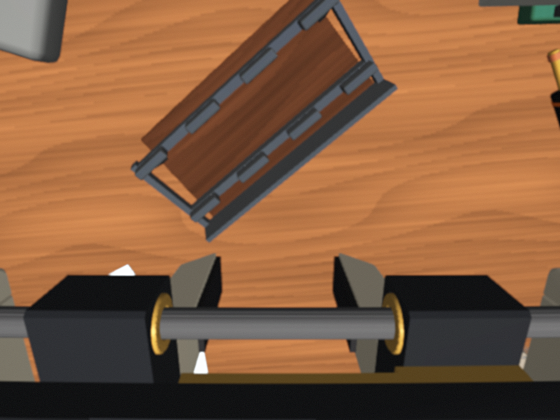

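The stop plate runs from (237,208) to (88,393), so uphill is up-left. The bars show raised pieces between the notches at (165,253), (125,303), (117,203) and (67,258). I'll fit the rest's pose to them.

Run:
```python
from h import *
from scipy.optimize import least_squares
c=cam('wrist')
X=np.array([[-37.6,37.5,66.3],[-37.6,-37.5,66.3],[37.6,37.5,93.7],[37.6,-37.5,93.7]])/1e3
px=np.array([[165,253],[125,303],[117,203],[67,258]],float)
def W(p,X):
    R2=np.array([[np.cos(p[2]),-np.sin(p[2]),0],[np.sin(p[2]),np.cos(p[2]),0],[0,0,1]]); return X@R2.T+[p[0],p[1],0]
f=lambda p:np.concatenate([proj(c,w)-q for w,q in zip(W(p,X),px)])
s=least_squares(f,[.49,.32,.9]); print(s.x,s.fun.round(1))
E9=np.array([[-37.6,137,66.3],[-37.6,-137,66.3],[37.6,137,93.7],[37.6,-137,93.7],[-61,137,58],[-61,-137,58]])/1e3
print([proj(c,w).round(0).tolist() for w in W(s.x,E9)])
im=c['img'].copy()
for w in W(s.x,np.array([[a,y,z] for y in(-.075,0,.075) for a,z in((-.0376,.0663),(.0376,.0937))])):
    q=proj(c,w); cv2.circle(im,(int(q[1]),int(q[0])),2,(0,255,255),-1); print(q.round(0))
for y in(-.075,0,.075): print('notch',y,W(s.x,np.array([[-.004,y,.092]])).round(4))
# refine by darkness? outline of bars
g=cv2.cvtColor(c['img'],cv2.COLOR_BGR2GRAY)
cv2.imwrite('pics/w14.png',cv2.resize(im[0:250,120:410],None,fx=2,fy=2,interpolation=cv2.INTER_CUBIC))
for l in ('rest',):
    cs=cam('scene'); print('scene',[proj(cs,w).round(0).tolist() for w in W(s.x,E9)])
```

```text
[0.48165013 0.31636227 0.60461374] [ 1.4 -0.4 -0.9 -0.2 -0.5  0.6  0.1 -0. ]
[[218.0, 191.0], [64.0, 375.0], [177.0, 138.0], [-4.0, 337.0], [230.0, 206.0], [82.0, 385.0]]
[102. 329.]
[ 41. 287.]
[146. 277.]
[ 92. 230.]
[187. 229.]
[140. 178.]
notch -0.075 [[0.521  0.2524 0.092 ]]
notch 0 [[0.4784 0.3141 0.092 ]]
notch 0.075 [[0.4357 0.3758 0.092 ]]
scene [[121.0, 414.0], [182.0, 377.0], [123.0, 440.0], [188.0, 404.0], [120.0, 406.0], [180.0, 369.0]]
```

Run:
```python
from h import *
from scipy.optimize import least_squares
c=cam('wrist'); g=cv2.GaussianBlur(cv2.cvtColor(c['img'],cv2.COLOR_BGR2GRAY),(3,3),0)
px=np.array([[165,253],[125,303],[117,203],[67,258]],float)
def W(p,X):
    R2=np.array([[np.cos(p[2]),-np.sin(p[2]),0],[np.sin(p[2]),np.cos(p[2]),0],[0,0,1]]); return np.asarray(X)@R2.T+[p[0],p[1],0]
np.set_printoptions(linewidth=300)
for h in (0,8,16):
    dx,dz=-h*np.sin(.35)/1e3,h*np.cos(.35)/1e3
    X=np.array([[-.0376+dx,.0375,.0663+dz],[-.0376+dx,-.0375,.0663+dz],[.0376+dx,.0375,.0937+dz],[.0376+dx,-.0375,.0937+dz]])
    s=least_squares(lambda p:np.concatenate([proj(c,w)-q for w,q in zip(W(p,X),px)]),[.49,.32,.6])
    print(h,s.x.round(4),s.fun.round(1),'cost',round(s.cost,2))
    for y in(-.075,.075): print('  notch',y,W(s.x,[[-.004,y,.092]]).round(4))
    if h==16:
        ys=np.arange(-140,141,4)/1e3
        for nm,x,z in (('low',-.0376,.0663),('up',.0376,.0937)):
            for off in(-4,0,4):
                q=[proj(c,w) for w in W(s.x,[[x+dx+off/1e3,y,z+dz] for y in ys])]
                print(nm,off,[int(g[int(round(a)),int(round(b))]) if 0<=a<420 else -1 for a,b in q])
```

```text
0 [0.4818 0.3162 0.604 ] [ 1.4 -0.4 -0.9 -0.3 -0.5  0.7  0.2 -0. ] cost 1.88
  notch -0.075 [[0.5211 0.2522 0.092 ]]
  notch 0.075 [[0.436  0.3757 0.092 ]]
8 [0.4843 0.3172 0.6037] [ 2.3 -0.5 -0.7  0.7 -0.5 -0.3 -0.8  0.1] cost 3.72
  notch -0.075 [[0.5236 0.2532 0.092 ]]
  notch 0.075 [[0.4384 0.3767 0.092 ]]
16 [0.4868 0.3183 0.6035] [ 3.3 -0.5 -0.5  1.6 -0.4 -1.3 -1.8  0.2] cost 9.53
  notch -0.075 [[0.526  0.2543 0.092 ]]
  notch 0.075 [[0.4409 0.3778 0.092 ]]
low -4 [140, 135, 135, 86, 86, 70, 76, 80, 77, 80, 77, 81, 71, 66, 66, 65, 66, 66, 65, 66, 65, 75, 79, 77, 74, 77, 81, 77, 82, 78, 83, 70, 67, 66, 68, 67, 66, 67, 67, 68, 78, 86, 83, 80, 84, 87, 78, 83, 86, 84, 71, 69, 69, 69, 69, 69, 69, 69, 70, 84, 88, 87, 89, 90, 94, 77, 88, 90, 115, 143, 145]
low 0 [141, 141, 131, 94, 94, 94, 93, 93, 93, 93, 93, 92, 80, 63, 70, 72, 71, 72, 70, 71, 71, 81, 95, 94, 94, 94, 93, 93, 93, 93, 93, 74, 74, 71, 75, 72, 74, 74, 70, 68, 87, 95, 95, 94, 94, 94, 92, 93, 92, 90, 74, 74, 80, 76, 75, 73, 75, 73, 50, 92, 95, 94, 94, 93, 92, 92, 93, 93, 94, 139, 146]
low 4 [131, 140, 122, 82, 77, 81, 75,
[... 435 characters left out ...]
9, 89, 83, 86, 85, 83, 88, 86, 75, 73, 75, 75, 78, 78, 78, 76, 57, 82, 90, 88, 91, 88, 90, 88, 89, 91, 94, 132, 136]
up 0 [-1, -1, -1, -1, 93, 93, 92, 92, 92, 90, 92, 92, 79, 73, 93, 93, 93, 92, 93, 93, 93, 86, 95, 94, 94, 93, 93, 92, 93, 92, 92, 82, 94, 94, 93, 94, 94, 94, 95, 84, 88, 94, 94, 94, 93, 93, 92, 92, 92, 91, 88, 96, 95, 95, 95, 95, 95, 87, 46, 92, 94, 94, 93, 93, 92, 92, 92, 92, 92, 128, 133]
up 4 [-1, -1, -1, -1, -1, 81, 83, 76, 80, 82, 75, 78, 75, 74, 93, 93, 93, 93, 94, 93, 93, 79, 70, 73, 75, 68, 70, 73, 76, 68, 70, 72, 94, 94, 93, 94, 94, 95, 95, 91, 67, 68, 70, 71, 64, 66, 68, 61, 72, 75, 93, 96, 96, 95, 96, 95, 95, 89, 49, 64, 67, 68, 60, 62, 63, 65, 58, 68, 94, 135, 129]
```

The fit at notch-top height reproduces the notch edges (±17, ±58, ±92) within about 2 mm. That puts the rest at (0.486,0.319), yaw 0.604, and its ±75 notches at (0.440,0.3785) and (0.5255,0.255). Now to torch A.

```bash
python3 -m inch '[[[6.8,48.2,21,0],[6.8,48.2,21,0],[6.8,48.2,21,0],[6.8,48.2,21,0],[6.8,48.2,21,0],[6.8,48.2,21,0],[6.8,48.2,21,0],[6.8,48.2,21,0],[0,0,0,-0.169],[0,0,0,-0.169]]]' -0.2 2>&1 | tail -4
python3 -m inch '[[[0,0,0,-0.169],[0,0,0,0],[0,0,0,0]]]' -0.2 15 2>&1 | tail -4
python3 - <<'E'
from h import *
c=cam('wrist'); T=pose(); cv2.imwrite('pics/w15.png',c['img']); print(T[:3,3],yaw(T)); torches(c)
for d in place_of('wrist','torch_1')[:3]: print(round(d['conf'],2),np.round(d['at']),pt(c,d['at'],.013).round(4),(T[:3,:3].T@(pt(c,d['at'],.013)-T[:3,3])*1000).round(1))
E
```

```text
tool_pos: [0.4375, -0.0906, 0.1511]
tool_rot: [-3.142, 0.0, 0.25]
contact_force: [-0.1, -0.6, -1.0]
opening: 0.0553
tool_pos: [0.4379, -0.0894, 0.1514]
tool_rot: [3.141, -0.0, 0.413]
contact_force: [0.1, -0.5, -0.4]
opening: 0.0546
[ 0.4378891  -0.08932185  0.15134689] 0.41376212279882124
orange [260 155   6  10  25] [261.9 160.4] [ 0.4661 -0.0649  0.026 ]
orange [382 237   5   8  22] [383.3 241.1] [ 0.4439 -0.1878  0.026 ]
black [244   5 135  76 643] [310.   43.5] ((560.31494140625, -65.48787689208984), (113.536376953125, 3.0446877479553223), 87.17416381835938)
black [274   4  93  57 961] [318.   33.3] ((568.9237670898438, -67.20547485351562), (77.0401611328125, 6.626145839691162), 87.13347625732422)
black [261 140  30  16 380] [274.7 147.5] ((479.1546325683594, -71.08689880371094), (12.056989669799805, 23.559818267822266), 23.633697509765625)
black [ 261  165   30   94 2610] [275.8 210.7] ((427.9949645996094, -93.76905822753906), (83.5534896850586, 24.156003952026367), 23.9960880279541)
black [376 218  34  19 491] [392.3 227.7] ((457.32598876953125, -191.87582397460938), (16.621673583984375, 29.18221664428711), 23.616863250732422)
black [377 239  32  26 638] [392.3 254.4] ((436.9060363769531, -203.14175415039062), (24.138071060180664, 30.166593551635742), 23.487916946411133)
0.84 [203. 274.] [ 0.434  -0.0893  0.013 ] [ -3.6  -1.7 138.3]
```

Torch A is centred under the fingers (yaw 0.42). Torch B seems to have been knocked, so I'll re-measure it later. Grip A.

```bash
python3 -m inch '[[[-2,0,45,-0.005],[0,0,45,0],[0,0,40,0],[0,0,15,0],[0,0,0,0],[0,0,0,0]]]' -0.2 2>&1 | tail -4
python3 -m inch '[[[0,0,0,0],[0,0,0,0],[0,0,0,0],[0,0,0,0]]]' 1 15 2>&1 | tail -4
python3 -m inch '[[[0,0,-30,0],[0,0,-50,0],[0,0,-50,0],[0,0,-40,0],[0,0,0,0],[0,0,0,0]]]' 2>&1 | tail -4
python3 - <<'E'
from h import *
c=cam('wrist'); T=pose(); torches(c); 
hsv=cv2.cvtColor(c['img'],cv2.COLOR_BGR2HSV)
for d in place_of('wrist','torch_1')[:3]: print(round(d['conf'],2),np.round(d['at']),(T[:3,:3].T@(pt(c,d['at'],T[2,3]+.009)-T[:3,3])*1000).round(1))
go((.440,.3785,.2),.6035)
E
```

```text
tool_pos: [0.4367, -0.0902, 0.0069]
tool_rot: [3.141, -0.001, 0.421]
contact_force: [0.3, 0.1, -0.2]
opening: 0.055
tool_pos: [0.4362, -0.09, 0.0065]
tool_rot: [3.141, -0.0, 0.422]
contact_force: [-0.9, 0.1, 3.6]
opening: 0.0261
tool_pos: [0.4354, -0.0897, 0.1753]
tool_rot: [-3.14, 0.001, 0.422]
contact_force: [0.8, 0.2, -2.3]
opening: 0.0257
orange [247 202   9  20  83] [249.5 212.3] [ 0.4111 -0.074   0.026 ]
orange [301 202   7  20  42] [305.4 212.5] [ 0.4317 -0.1205  0.026 ]
orange [376 225   3   9  16] [376.7 229.6] [ 0.4437 -0.1877  0.026 ]
black [250  10 123  70 452] [310.9  45.3] ((560.273681640625, -65.58905029296875), (112.20014190673828, 2.5592145919799805), 87.13838958740234)
black [278  10  83  51 728] [317.4  35.8] ((568.697021484375, -67.27667236328125), (75.31842803955078, 5.928156852722168), 87.19029235839844)
black [ 247  169   61   37 1688] [275.3 187.5] ((441.2770080566406, -87.83231353759766), (33.469425201416016, 54.657005310058594), 24.16011619567871)
black [371 209  30  16 392] [385.2 217.2] ((457.1811828613281, -191.52377319335938), (14.714815139770508, 27.84004020690918), 24.170310974121094)
black [ 245  221   65   44 2510] [276.8 243.3] ((391.65496826171875, -110.08767700195312), (44.1780891418457, 62.15221405029297), 24.177034378051758)
black [371 229  30  36 916] [385.4 248.5] ((430.5498352050781, -206.59535217285156), (38.637088775634766, 27.99811363220215), 28.772480010986328)
0.88 [261. 387.] [10.9 51.8 -9.1]
0.59 [286. 276.] [-1.7  0.6 -9. ]
TCP [ 0.4352 -0.0896  0.1747] yaw 0.4217 shift [ 196.  -425.2  -24.8] turn -0.182 rows>= 7.8
```

Held level, centre about 2 mm behind the tool axis. Carry it above the +75 notch.

```bash
python3 -m inch '[[[22,-47.2,-3,0],[22,-47.2,-3,0],[22,-47.2,-3,0],[22,-47.2,-3,0],[22,-47.2,-3,0],[22,-47.2,-3,0],[22,-47.2,-3,0],[22,-47.2,-3,0],[22,-47.2,-1,0],[0,0,0,-0.09]]]' 2>&1 | tail -1
python3 -m inch '[[[0,0,0,-0.09],[0,0,0,0],[0,0,0,0]]]' 2>&1 | tail -4
python3 - <<'E'
from h import *
go((.4415,.3795,.2),.6035); c=cam('wrist'); cv2.imwrite('pics/w16.png',c['img']); T=pose()
a=np.array; g=cv2.cvtColor(c['img'],cv2.COLOR_BGR2GRAY)
o=a([.4862,.3191]); cy,sy=np.cos(.6035),np.sin(.6035)
ys=np.arange(20,140,3)/1e3
np.set_printoptions(linewidth=250)
for nm,x,z in(('low',-.0431,.0813),('up',.0321,.1087)):
  for off in(-3,0,3):
    q=[proj(c,[o[0]+cy*(x+off/1e3)-sy*y,o[1]+sy*(x+off/1e3)+cy*y,z]) for y in ys]
    print(nm,off,[int(g[int(round(r)),int(round(k))]) if 0<=r<420 and 0<=k<560 else -1 for r,k in q])
  print(q[0].round(),q[-1].round())
E
```

```text
opening: 0.0258
tool_pos: [0.4427, 0.3784, 0.2002]
tool_rot: [3.142, 0.002, 0.6]
contact_force: [0.7, 0.1, -1.3]
opening: 0.0258
TCP [0.4427 0.3784 0.2002] yaw 0.5998 shift [-0.3 -1.6  0.2] turn -0.004 rows>= 0.0
low -3 [91, 93, 93, 93, 93, 92, 94, 102, 108, 77, 24, 33, 47, 52, 51, 47, 48, 46, 45, 42, 38, 40, 38, 39, 32, 24, 71, 109, 105, 102, 91, 88, 90, 90, 90, 91, 93, 91, 141, 145]
low 0 [98, 98, 98, 96, 97, 96, 97, 97, 97, 76, 25, 35, 50, 53, 50, 49, 47, 45, 44, 39, 40, 38, 39, 38, 31, 22, 73, 98, 97, 96, 96, 97, 96, 95, 96, 94, 96, 95, 133, 147]
low 3 [92, 93, 92, 91, 90, 90, 90, 89, 88, 66, 23, 35, 49, 53, 51, 51, 47, 45, 43, 40, 39, 39, 38, 39, 32, 22, 60, 80, 80, 78, 77, 76, 78, 76, 77, 77, 75, 72, 124, 149]
[248. 339.] [248. 201.]
up -3 [93, 94, 94, 94, 95, 95, 94, 94, 95, 96, 96, 68, 13, 13, 14, 13, 34, 53, 53, 38, 10, 11, 13, 11, 54, 97, 98, 97, 96, 97, 97, 96, 96, 95, 97, 94, 94, 94, 133, 151]
up 0 [97, 97, 97, 96, 97, 94, 96, 97, 94, 94, 94, 94, 49, 11, 18, 182, 205, 204, 202, 201, 159, 18, 12, 37, 64, 99, 97, 97, 95, 95, 97, 97, 95, 95, 94, 93, 94, 94, 138, 151]
up 3 [88, 87, 88, 85, 85, 85, 85, 82, 83, 81, 83, 79, 79, 53, 98, 182, 203, 205, 202, 201, 165, 97, 99, 92, 59, 89, 89, 89, 88, 88, 84, 86, 83, 84, 85, 82, 80, 80, 123, 137]
[165. 351.] [166. 186.]
```

The notch edges in view put its centre about 2 mm further. Correct and lower with a soft grip.

```bash
python3 -m inch '[[[0,-2,20,-0.004],[0,0,35,0],[0,0,33,0],[0,0,0,0],[0,0,0,0]]]' - 8 2>&1 | tail -4
python3 -m inch '[[[0,0,4,0],[0,0,4,0],[0,0,4,0],[0,0,0,0]]]' - 8 2>&1 | tail -4
python3 -m inch '[[[0,0,3,0],[0,0,3,0],[0,0,0,0]]]' - 5 2>&1 | tail -4
```

```text
tool_pos: [0.4425, 0.3807, 0.1144]
tool_rot: [3.141, -0.002, 0.605]
contact_force: [0.4, 0.5, -0.8]
opening: 0.0263
tool_pos: [0.4417, 0.3803, 0.101]
tool_rot: [3.142, 0.0, 0.606]
contact_force: [-0.0, 0.6, -0.8]
opening: 0.0257
tool_pos: [0.4416, 0.3803, 0.0948]
tool_rot: [3.142, 0.0, 0.606]
contact_force: [0.2, -0.1, -1.0]
opening: 0.0258
```

```bash
python3 -m inch '[[[0,0,3,0],[0,0,3,0],[0,0,2,0],[0,0,0,0]]]' - 4 2>&1 | tail -4
python3 -m inch '[[[0,0,0,0],[0,0,0,0],[0,0,0,0]]]' 0.1 2>&1 | tail -4
python3 -m inch '[[[0,0,-30,0],[0,0,-40,0],[0,0,-40,0],[0,0,0,0],[0,0,0,0]]]' -0.2 2>&1 | tail -4
python3 - <<'E'
from h import *
c=cam('wrist'); cv2.imwrite('pics/w17.png',c['img']); T=pose()
o=np.array([.4862,.3191,0]); R0=R.from_euler('z',.6035).as_matrix()
for n,c in(('wrist',c),('top',cam('top'))):
  for d in place_of(n,'torch_1')[:5]:
    p=pt(c,d['at'],.092); print(n,round(d['conf'],2),np.round(d['at']),p.round(4),'rest',(R0.T@(p-o)*1000).round(1),'bench',pt(c,d['at'],.013).round(3))
E
```

```text
tool_pos: [0.4418, 0.3804, 0.087]
tool_rot: [3.141, -0.0, 0.606]
contact_force: [0.5, 0.5, -1.7]
opening: 0.0257
tool_pos: [0.4418, 0.3804, 0.0873]
tool_rot: [3.141, -0.0, 0.606]
contact_force: [-0.2, -0.6, -1.0]
opening: 0.041
tool_pos: [0.4414, 0.3801, 0.1966]
tool_rot: [3.142, 0.001, 0.606]
contact_force: [0.3, 0.4, -1.2]
opening: 0.0552
wrist 0.63 [212. 279.] [0.4415 0.3772 0.092 ] rest [-3.8 73.2 92. ] bench [0.421 0.362 0.013]
top 0.89 [300. 322.] [ 0.2393 -0.2395  0.092 ] rest [-520.3 -319.8   92. ] bench [ 0.228 -0.248  0.013]
top 0.75 [234. 116.] [0.4483 0.3782 0.092 ] rest [ 2.3 70.2 92. ] bench [0.449 0.405 0.013]
top 0.72 [240. 307.] [ 0.4205 -0.2004  0.092 ] rest [-349.  -390.5   92. ] bench [ 0.42  -0.206  0.013]
top 0.71 [252. 418.] [ 0.3753 -0.5366  0.092 ] rest [-576.9 -641.6   92. ] bench [ 0.372 -0.562  0.013]
```

View pics/w17.png

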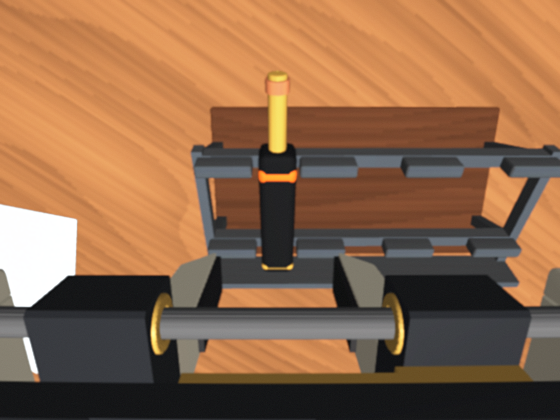

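Torch A lies in the +75 notch: nozzle uphill, orange band at (177,278), rear end against the stop plate side. Torch B was knocked to about (0.42,-0.205), so I'll go and measure it there.

```bash
python3 -m inch '[[[-34,47,0,0],[-34,47,0,0],[-34,47,0,0],[-34,47,0,0],[-34,47,0,0],[-34,47,0,0],[-34,47,0,0],[-34,47,0,0],[-34,47,0,0],[-34,47,0,0]]]' -0.2 2>&1 | tail -4
python3 -m inch '[[[0,0,15,0.1],[0,0,15,0.06],[0,0,15,0],[0,0,0,0],[0,0,0,0]]]' -0.2 15 2>&1 | tail -4
python3 - <<'E'
from h import *
c=cam('wrist'); T=pose(); cv2.imwrite('pics/w18.png',c['img']); print(observe()['time'],T[:3,3],yaw(T)); torches(c)
for d in place_of('wrist','torch_1')[:3]: print(round(d['conf'],2),np.round(d['at']),pt(c,d['at'],.013).round(4),(T[:3,:3].T@(pt(c,d['at'],.013)-T[:3,3])*1000).round(1))
E
```

```text
tool_pos: [0.4293, -0.2015, 0.1968]
tool_rot: [-3.141, 0.0, 0.606]
contact_force: [1.7, 0.1, 0.4]
opening: 0.055
tool_pos: [0.43, -0.1997, 0.1525]
tool_rot: [3.141, -0.0, 0.446]
contact_force: [0.1, 0.6, 0.3]
opening: 0.0547
42.875 [ 0.43015432 -0.19977178  0.15267632] 0.44600391691714214
orange [297 176   3  10  15] [298.3 180.9] [ 0.4548 -0.2083  0.026 ]
orange [269 178   6   9  25] [271.  182.6] [ 0.4439 -0.1887  0.026 ]
black [269 160  30  18 410] [283.1 169.1] ((457.5245666503906, -193.41424560546875), (13.71937370300293, 24.282878875732422), 28.7261962890625)
black [ 271  187   32   78 2158] [286.6 225.1] ((412.7454528808594, -218.35874938964844), (72.32418060302734, 24.085817337036133), 28.83336067199707)
0.95 [222. 284.] [ 0.4139 -0.2157  0.013 ] [-21.6   7.3 139.7]
0.69 [377. 236.] [ 0.2388 -0.2448  0.013 ] [-192.1  -42.1  139.6]
```

```bash
python3 -m inch '[[[-21,8.3,0,0],[0,0,40,-0.057],[0,0,0,0],[0,0,0,0]]]' -0.2 2>&1 | tail -4
python3 - <<'E'
from h import *
c=cam('wrist'); T=pose(); torches(c); go((.415,-.2163,.0065),.503)
for d in place_of('wrist','torch_1')[:2]: print(round(d['conf'],2),np.round(d['at']),pt(c,d['at'],.013).round(4),(T[:3,:3].T@(pt(c,d['at'],.013)-T[:3,3])*1000).round(1))
E
```

```text
tool_pos: [0.4151, -0.2165, 0.1133]
tool_rot: [3.14, -0.001, 0.502]
contact_force: [0.2, -0.6, 0.1]
opening: 0.055
orange [292 159   2  12  17] [292.6 164.5] [ 0.455  -0.2082  0.026 ]
orange [259 160   6  11  32] [260.4 165.6] [ 0.4436 -0.1889  0.026 ]
black [259 141  35  19 524] [275.1 150.4] ((457.50390625, -193.6024932861328), (12.615966796875, 24.068214416503906), 28.732040405273438)
black [ 259  171   35   94 3064] [276.3 217.1] ((412.4179382324219, -218.64010620117188), (73.39801788330078, 24.50395965576172), 29.110546112060547)
TCP [ 0.4153 -0.2166  0.1135] yaw 0.5023 shift [ -0.3  -0.6 107. ] turn -0.001 rows>= 1.8
0.65 [214. 277.] [ 0.4142 -0.2185  0.013 ] [ -2.    0.9 100.5]
```

Well centred. Grip and carry it to the -75 notch.

```bash
python3 -m inch '[[[-0.5,0,40,0],[0,0,40,0],[0,0,27,0],[0,0,0,0],[0,0,0,0]]]' -0.2 2>&1 | tail -4
python3 -m inch '[[[0,0,0,0],[0,0,0,0],[0,0,0,0],[0,0,0,0]]]' 1 15 2>&1 | tail -4
python3 -m inch '[[[0,0,-30,0],[0,0,-50,0],[0,0,-50,0],[0,0,-60,0],[0,0,0,0],[0,0,0,0]]]' 2>&1 | tail -4
python3 - <<'E'
from h import *
c=cam('wrist'); T=pose()
for d in place_of('wrist','torch_1')[:2]: print(round(d['conf'],2),np.round(d['at']),(T[:3,:3].T@(pt(c,d['at'],T[2,3]+.0065)-T[:3,3])*1000).round(1))
go((.5268,.2565,.22),.6035)
E
```

```text
tool_pos: [0.415, -0.217, 0.0065]
tool_rot: [3.139, -0.001, 0.503]
contact_force: [0.8, -0.6, -0.4]
opening: 0.0551
tool_pos: [0.4142, -0.2166, 0.0055]
tool_rot: [3.141, -0.0, 0.503]
contact_force: [-0.8, 0.4, 4.1]
opening: 0.0259
tool_pos: [0.4133, -0.2159, 0.1942]
tool_rot: [-3.14, 0.001, 0.503]
contact_force: [-0.4, 0.1, -3.6]
opening: 0.026
0.91 [346. 531.] [-39.1 133.2  -6.9]
0.85 [285. 277.] [-2.7  1.1 -6.5]
TCP [ 0.413  -0.2157  0.1933] yaw 0.5028 shift [ 327.2 -359.   -25.9] turn -0.101 rows>= 8.1
```

```bash
python3 -m inch '[[[0,0,-26,0],[36.4,-39.9,0,0],[36.4,-39.9,0,0],[36.4,-39.9,0,0],[36.4,-39.9,0,0],[36.4,-39.9,0,0],[36.4,-39.9,0,0],[36.4,-39.9,0,0],[36.4,-39.9,0,0],[36.4,-39.9,0,0]]]' 2>&1 | tail -1
python3 -m inch '[[[0,0,20,-0.1],[0,0,0,0],[0,0,0,0]]]' 2>&1 | tail -4
python3 - <<'E'
from h import *
go((.5268,.2565,.2),.6035); c=cam('wrist'); cv2.imwrite('pics/w19.png',c['img']); T=pose()
a=np.array; g=cv2.cvtColor(c['img'],cv2.COLOR_BGR2GRAY)
o=a([.4862,.3191]); cy,sy=np.cos(.6035),np.sin(.6035)
ys=np.arange(-140,-20,3)/1e3
for nm,x,z in(('low',-.0431,.0813),('up',.0321,.1087)):
  for off in(-3,0,3):
    q=[proj(c,[o[0]+cy*(x+off/1e3)-sy*y,o[1]+sy*(x+off/1e3)+cy*y,z]) for y in ys]
    print(nm,off,[int(g[int(round(r)),int(round(k))]) if 0<=r<420 and 0<=k<560 else -1 for r,k in q])
E
```

```text
opening: 0.026
tool_pos: [0.5279, 0.2555, 0.2006]
tool_rot: [-3.141, 0.002, 0.6]
contact_force: [-0.4, 0.2, -1.9]
opening: 0.0258
TCP [0.5279 0.2555 0.2006] yaw 0.6002 shift [-0.3 -1.5  0.6] turn -0.003 rows>= 0.0
low -3 [172, 175, 178, 130, 113, 105, 88, 88, 88, 99, 119, 129, 118, 28, 35, 54, 65, 62, 61, 58, 56, 55, 51, 47, 49, 48, 47, 46, 38, 22, 106, 129, 125, 114, 104, 107, 109, 107, 109, 109]
low 0 [171, 171, 173, 122, 119, 119, 118, 117, 117, 118, 117, 117, 117, 29, 37, 55, 67, 64, 62, 59, 57, 54, 51, 49, 48, 48, 48, 45, 38, 26, 122, 119, 119, 117, 119, 117, 118, 115, 116, 116]
low 3 [173, 171, 167, 109, 116, 116, 114, 111, 113, 113, 111, 112, 113, 50, 36, 57, 67, 64, 63, 61, 58, 55, 53, 51, 49, 48, 47, 44, 32, 23, 109, 108, 106, 107, 105, 106, 106, 105, 104, 103]
up -3 [172, 171, 173, 115, 113, 113, 113, 114, 113, 111, 112, 111, 113, 112, 95, 20, 28, 26, 25, 26, 26, 26, 24, 27, 26, 24, 25, 19, 83, 118, 117, 116, 116, 117, 117, 111, 113, 112, 112, 112]
up 0 [168, 170, 173, 121, 120, 120, 119, 120, 118, 118, 116, 116, 117, 117, 115, 21, 15, 16, 15, 28, 45, 67, 49, 21, 14, 18, 16, 15, 114, 118, 117, 117, 118, 116, 117, 115, 116, 116, 117, 115]
up 3 [167, 167, 169, 113, 117, 117, 116, 117, 115, 116, 118, 116, 117, 115, 115, 100, 28, 15, 120, 221, 225, 226, 224, 217, 137, 15, 28, 87, 105, 113, 112, 111, 109, 111, 108, 110, 110, 109, 109, 107]
```

The profile puts the torch at rest y ≈ -76.7 and the notch centre at about -75.7. Correct by 1 mm and lower.

```bash
python3 -m inch '[[[0,-1,20,-0.003],[0,0,35,0],[0,0,33,0],[0,0,0,0],[0,0,0,0]]]' - 8 2>&1 | tail -4
python3 -m inch '[[[0,0,4,0],[0,0,4,0],[0,0,4,0],[0,0,0,0]]]' - 8 2>&1 | tail -4
python3 -m inch '[[[0,0,4,0],[0,0,4,0],[0,0,4,0],[0,0,2,0],[0,0,0,0]]]' - 4 2>&1 | tail -4
```

```text
tool_pos: [0.5286, 0.2569, 0.115]
tool_rot: [3.141, -0.003, 0.605]
contact_force: [0.9, -0.6, -1.7]
opening: 0.0262
tool_pos: [0.5274, 0.2569, 0.1009]
tool_rot: [3.142, 0.0, 0.606]
contact_force: [-0.6, -0.3, -2.7]
opening: 0.026
tool_pos: [0.5275, 0.257, 0.087]
tool_rot: [3.142, -0.0, 0.606]
contact_force: [0.0, 0.7, -2.5]
opening: 0.0256
```

```bash
python3 -m inch '[[[0,0,0,0],[0,0,0,0],[0,0,0,0]]]' 0.1 2>&1 | tail -4
python3 -m inch '[[[0,0,-30,0],[0,0,-40,0],[0,0,-40,0],[0,0,0,0],[0,0,0,0]]]' -0.2 2>&1 | tail -4
python3 - <<'E'
from h import *
from scipy.optimize import least_squares
c=cam('wrist'); cv2.imwrite('pics/w20.png',c['img']); T=pose()
o=np.array([.4862,.3191,0]); R0=R.from_euler('z',.6035).as_matrix()
for d in place_of('wrist','torch_1')[:3]:
    p=pt(c,d['at'],.092); print(round(d['conf'],2),np.round(d['at']),'rest',(R0.T@(p-o)*1000).round(1))
# predicted picture of an ideally lying torch in each notch (x=-4): front of handle, nozzle tip, band
u=np.array([np.cos(.35),0,np.sin(.35)]); n=np.array([-np.sin(.35),0,np.cos(.35)])
def pr(c,y,s,h): return proj(c,o+R0@(np.array([-.004,y,.092])+u*s/1e3+n*h/1e3)).round(1)
for y in(-.075,.075): print(y,'tip',pr(c,y,105,0),'front',pr(c,y,55,13),'rear',pr(c,y,-55,13))
im=c['img']
hsv=cv2.cvtColor(im,cv2.COLOR_BGR2HSV)
for f in('w17','w20'):
    i=cv2.imread(f'pics/{f}.png'); h=cv2.cvtColor(i,cv2.COLOR_BGR2HSV)
    col=h[50:275,278]; m=(h[...,0]>3)&(h[...,0]<15)&(h[...,1]>200)&(h[...,2]>150); m=m[150:210,240:320]; r,k=np.where(m); print(f,'band row,col',r.mean().round(1)+150,k.mean().round(1)+240,r.size)
    print(f,[int(v) for v in col[:,2]][::3])
E
```

```text
tool_pos: [0.5277, 0.257, 0.0874]
tool_rot: [3.141, -0.001, 0.606]
contact_force: [0.0, 0.4, -0.3]
opening: 0.0409
tool_pos: [0.5271, 0.2568, 0.1967]
tool_rot: [-3.141, 0.001, 0.606]
contact_force: [0.8, -0.2, -0.5]
opening: 0.0549
0.91 [210. 276.] rest [ -1.3 -74.4  92. ]
0.55 [213.  84.] rest [-3.9 75.7 92. ]
-0.075 tip [ 74.6 276.6] front [158.9 276.5] rear [274.2 276.3]
0.075 tip [75.7 28.8] front [159.   49.1] rear [273.5  99.4]
w17 band row,col 177.0 275.7 163
w17 [221, 215, 219, 217, 223, 228, 217, 194, 185, 247, 245, 242, 245, 246, 245, 246, 248, 248, 248, 248, 249, 248, 249, 249, 248, 248, 248, 248, 248, 249, 249, 249, 249, 249, 209, 25, 36, 38, 37, 35, 37, 105, 255, 255, 82, 37, 37, 36, 36, 38, 37, 34, 34, 37, 36, 36, 36, 36, 34, 35, 37, 37, 36, 34, 34, 34, 36, 35, 37, 34, 33, 35, 54, 129, 57]
w20 band row,col 175.0 275.3 158
w20 [202, 201, 207, 213, 219, 225, 191, 186, 246, 247, 242, 247, 246, 246, 247, 249, 248, 248, 248, 249, 249, 249, 249, 249, 249, 249, 249, 249, 249, 249, 249, 249, 249, 252, 25, 34, 38, 38, 36, 36, 45, 255, 255, 197, 37, 39, 37, 36, 36, 36, 38, 38, 37, 36, 37, 36, 36, 36, 36, 37, 35, 35, 35, 34, 34, 36, 37, 35, 35, 35, 35, 34, 166, 41, 66]
```

Both torches match the image predicted for a torch lying in a notch (tip, band and rear rows within ~6 px). Last: a numeric check for any third torch, the elbows and the bystanders.

```bash
python3 -m inch '[[[-40,0,-30,0],[-40,0,-30,0],[0,0,0,0],[0,0,0,0],[0,0,0,0]]]' 2>&1 | tail -4
python3 - <<'E'
from h import *
s=observe(); print(s['time'],s['contact_force'])
for n in('scene','top'):
    c=cam(n); cv2.imwrite(f'pics/{n}_end.png',c['img'])
    for l,z in {'elbow_red':.0974,'barb_red':.1154,'elbow_blue':.0972,'barb_blue':.1152,'torch_1':.013,'flux':0,'jar':0,'hammer':.01}.items():
        print(n,l,[(round(d['conf'],2),np.round(d['at']).astype(int).tolist(),pt(c,d['at'],z)[:2].round(3).tolist()) for d in place_of(n,l)[:5]])
E
```

```text
tool_pos: [0.4618, 0.2116, 0.2557]
tool_rot: [-3.141, 0.002, 0.606]
contact_force: [0.5, 1.2, 0.0]
opening: 0.0551
50.65 [0.50554359 1.19903123 0.04840524]
scene elbow_red [(0.56, [227, 342], [0.631, 0.009])]
scene barb_red [(0.73, [128, 424], [0.445, 0.377]), (0.64, [245, 353], [0.695, 0.004])]
scene elbow_blue [(0.79, [248, 286], [0.626, -0.146])]
scene barb_blue [(0.71, [268, 298], [0.695, -0.144])]
scene torch_1 [(0.85, [131, 421], [0.385, 0.444]), (0.82, [173, 204], [0.253, -0.258]), (0.75, [247, 116], [0.395, -0.556]), (0.63, [168, 404], [0.49, 0.311])]
scene flux [(0.87, [268, 424], [0.789, 0.186]), (0.42, [246, 353], [0.654, 0.045])]
scene jar [(0.9, [317, 186], [0.655, -0.437])]
scene hammer [(0.78, [308, 320], [0.777, -0.12]), (0.47, [240, 182], [0.448, -0.385])]
top elbow_red [(0.69, [172, 237], [0.63, 0.007])]
top barb_red [(0.57, [147, 241], [0.703, -0.005])]
top elbow_blue [(0.52, [174, 289], [0.622, -0.15])]
top barb_blue [(0.79, [148, 287], [0.698, -0.145]), (0.24, [146, 238], [0.704, 0.002])]
top torch_1 [(0.68, [251, 419], [0.375, -0.565]), (0.62, [208, 150], [0.531, 0.295]), (0.58, [296, 322], [0.24, -0.248])]
top flux [(0.71, [133, 184], [0.777, 0.185]), (0.57, [174, 237], [0.639, 0.016])]
top jar [(0.58, [165, 377], [0.659, -0.442])]
top hammer [(0.75, [129, 279], [0.78, -0.125])]
```

```bash
python3 -c "
from cell import *
print(hand_in())"
```

```text
the job is handed in; nothing more can be done
None
```

I screwed both elbows into their ports and laid both torches in notches on the rest. I handed the job in at about 51 s; no verdict is reported.

- **Elbows:** Each is seated in its own colour's sleeve with its barb along the white stripe. The near-camera network readings put both barb ends within about 3 mm of the stripe line. The coarser top-camera reading of the red one was about 8 mm off, still inside the 12.5 mm limit. The sleeves should be at about 2.1–2.25 rad. That comes from the elbow angle and the slot's play; I could not read the joints directly. The drop as the sleeves screwed down agrees for blue and is a little less clear for red, at about 1.9–2.1 rad.
- **Torches:** I found two black torches and no third. They lie in the +75 and -75 notches with nozzles uphill. The last wrist picture put their centres at rest (-4, 76) and (-1, -74) mm, and their outlines match a torch lying at the slope. One torch was knocked aside during the run; I measured it again before picking it up.
- **Look-alikes and bystanders:** I left the two purple torches alone. The flux bottle, jar and hammer read within about 12 mm of their first positions, which is network noise. The gripper ended clear of everything.
- **Limits of the checks:** I used all 16 picture views before placing the second torch. So that torch, and the final state, were checked only by the networks and pixel profiles. The network sometimes labelled a torch as a barb and the reverse; I ignored those readings.

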